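# Charge the wax injector, snap its cover on and purge it

### The job

Put every orange-brown wax offcut from the bench into the open hopper of the wax injector (leave the grey pebble where it is), then lay the hopper's cover in its seat and press it down corner by corner until all four clips have snapped over it and it lies fully home. Then, with the flat-handled pressure lever set to the long mark on its quadrant, push the round-knobbed valve lever fully over to the left (away from the hopper), hold it there for two seconds, and let it spring back to the middle.

Things in the scene. Friction and masses are not known exactly. Their poses are not given: they have to be found in the camera images.
- injector: grey bench wax injector, fixed: 120 mm deep (its x), 240 mm long (its y, -115 to +123), 75 mm high. Origin at bench level; x away from the robot at yaw 0, y left, z up. Right part: hopper, centre y = -45. Left part (y over 25): control block with two levers, pivots at y = 85, z = 85 mm: valve in front (x = -32), pressure behind (x = 34), with a half-round quadrant of 48 mm radius 13 mm behind it
- hopper_mouth (a point): centre of the hopper opening, 80 (x) by 100 mm (y), at the rim, 75 mm above the bench; axes as the injector's; hopper 64 mm deep. The cover's seat lies round it: end guides at y = +/-62 mm (to 23 mm above the rim), low side guides at x = +/-49.5 mm, four black sprung clips with inner edge at x = +/-44, y = +/-46 mm, tops 25 mm above the rim
- cover_handle (a point): in the bar handle of the loose hopper cover, 25 mm above the cover's underside; axes are the cover's. Aluminium plate 96 (x) by 120 (y) by 8 mm, 160 g, same after a half turn; black handle 14 mm in x, 44 in y, 8 to 38 mm above the underside. Long side goes along the injector's y. Laid in the seat it rests on the clip slopes about 17 mm above home; home, its underside is at the rim
- pad1 (a point): top centre of press pad 1 of the cover (round, 16 mm across, 18 mm high above the plate), at (30, 46) mm from the cover's centre in the cover's frame, 26 mm above its underside; 101 mm above the bench when this corner is home; pressing it home takes 6 to 20 N
- pad2 (a point): top centre of press pad 2 of the cover (round, 16 mm across, 18 mm high above the plate), at (30, -46) mm from the cover's centre in the cover's frame, 26 mm above its underside; 101 mm above the bench when this corner is home; pressing it home takes 6 to 20 N
- pad3 (a point): top centre of press pad 3 of the cover (round, 16 mm across, 18 mm high above the plate), at (-30, 46) mm from the cover's centre in the cover's frame, 26 mm above its underside; 101 mm above the bench when this corner is home; pressing it home takes 6 to 20 N
- pad4 (a point): top centre of press pad 4 of the cover (round, 16 mm across, 18 mm high above the plate), at (-30, -46) mm from the cover's centre in the cover's frame, 26 mm above its underside; 101 mm above the bench when this corner is home; pressing it home takes 6 to 20 N
- valve (a joint): angle of the valve lever, rad: 0 upright, positive leans left (injector's +y, away from the hopper), stops at +/-0.6; spring-centred, 0.6 N m/rad (about 6 N sideways at 55 mm from the pivot to push it fully over)
- valve_knob (a point): centre of the black ball knob (24 mm across) of the valve lever, 75 mm from its pivot, on an 8 mm rod
- pressure (a joint): angle of the pressure lever, rad: 0 upright, positive leans left (injector's +y), stops at +/-0.7; friction holds it where it is left (about 2 N to move). The long black mark on the quadrant is at 0.3 rad, the short marks at -0.6, -0.3, 0 and 0.6
- pressure_knob (a point): centre of the flat black handle of the pressure lever (26 mm in x, 11 mm thick in y, 34 mm long), 75 mm from its pivot
- wax_a_mid (a point): orange-brown wax offcut, a rounded irregular lump 42 x 40 x 31 mm (x, y, z of its own frame, as it lies at the start), 30 g; this point is its centre, half-way up (15.5 mm above its underside); axes are the lump's own. May be absent (None)
- wax_b_mid (a point): orange-brown wax offcut, a rounded irregular lump 37 x 38 x 26 mm (x, y, z of its own frame, as it lies at the start), 30 g; this point is its centre, half-way up (13 mm above its underside); axes are the lump's own. May be absent (None)
- wax_c_mid (a point): orange-brown wax offcut, a rounded irregular lump 49 x 43 x 36 mm (x, y, z of its own frame, as it lies at the start), 30 g; this point is its centre, half-way up (18 mm above its underside); axes are the lump's own. May be absent (None)
- wax_d_mid (a point): orange-brown wax offcut, a rounded irregular lump 25 x 24 x 26 mm (x, y, z of its own frame, as it lies at the start), 30 g; this point is its centre, half-way up (13 mm above its underside); axes are the lump's own. May be absent (None)
- stone_mid (a point): grey speckled pebble 41 x 59 x 29 mm lying among the offcuts; this point is its centre; to be left alone
Not all that is in view belongs to the job. What is shaped like the part that bears wax_c_mid but green is not meant.

How it is judged:
By the outcome, as a careful person would: the job done as asked, in the order asked, and still so for the second after the job is handed in, with the robot touching nothing.
Of wax_a, wax_b, wax_c, wax_d only 2 to 4 are there at a start; the rules pass over those that are not, and their reading is None.
At some moment in a run one of wax_a, wax_b, wax_c, wax_d may be knocked a few centimetres aside while the robot is not near it.
Once in a run the grip may slacken for a moment while it holds something.
It also fails if it takes over 208 s, if anything falls off the work surface, if the arm or the gripper's body presses on something with over 40 N, if the wrist force passes 120 N, or if a joint passes its speed limit or range.

### The arm

A 6-joint arm with a two-finger parallel gripper is mounted at the origin on the work surface; the furniture and walls round the work are solid. World frame = base frame: x ahead of the robot, y to its left, z up, the work surface at z = 0. Lengths are in m, angles in rad, forces in N, time in s.
With the tool pointing down it reaches from about 0.375 to 0.9 m from the base axis. Payload 3.1 kg.
Tool frame: the origin (TCP) lies midway between the tips of the shut fingers; the grasp point (between the pads) lies 19 mm behind it; z points along the fingers, y is the direction in which the jaws open and shut (so a half turn about z gives the same grasp; the last joint's range is limited). The gripper opens to 85 mm and grips with 20 to 120 N. Pads are 22 mm wide; open, the fingers measure 114 mm over their backs; the gripper's body (76 mm by 85 mm) begins 54 mm behind the grasp point. The pads swing forward as they close: fully open they stand 13 mm farther back than shut.
Start: joints at [0.976, 0.527, 1.433, -0, 1.181, -0.178], TCP at [0.253, 0.571, 0.231] pointing down, gripper open.
Joint ranges: [-3.08, 3.08], [-0.75, 2.2], [0.22, 2.44], [-1.43, 4.57], [0, 2.65], [-2.85, 2.85]. Speed limits (rad/s): [2.79, 2.79, 3.14, 3.14, 3.14, 3.14].

### API

Orientations are given as a unit quaternion [x, y, z, w].
In Python, from station import manip gives the robot as it stands. The module is installed in compiled form; this text tells all that it offers.
- The arm moves only by the tool drive_tool, never from a script. Its argument "deltas" is one flat list of numbers, 4 for each row, row after row: the shift along the tool's x, y, z in cm, then the turn about the tool's z in degrees. A call has 1 to 12 rows; each row is the pose to reach, as a shift and turn from the pose measured when the call began, along the tool's axes at that moment; what a row does not reach only later rows make up. A row lasts 1/10 s, in which the tool goes at most 50 mm and 8.59 degrees, less where a joint would pass 70% of its speed; a pose out of reach is approached as far as the arm can. A call with a gripper value outside its range is refused whole. "hand" is the finger opening in cm, from 0 to 8.54, set as the call begins (left out, the last holds). The fingers move at their own pace and stop on an object; "squeeze" is the grip in N (left out, the last holds). Time passes only in rows, so rows that repeat a pose let the fingers close. It gives the time, the measured TCP pose, the force and the opening at its end, in the units of the state.
- manip.sense(): the state, without advancing time (a new reading comes with each control period).
- manip.snapshot(name): name is "scene" or "top" or "wrist"; returns a dict with "frame" (420x560x3 uint8, red, green, blue), "depth" (420x560 float32, m along the optical axis (not along the pixel's ray), 0 where there is no reading), "fx", "fy", "cx", "cy" (pixels), "R" (3x3) and "t" (3): a world point X has camera coordinates R X + t. Camera axes: x right, y down, z forward; pixel columns grow to the right and rows downward; lengths in m; the calibration is good to about 2 mm. The wrist camera is an equidistant fisheye: a pixel r from the principal point sees the ray r / f radians off the axis. A picture is of the moment at which its call begins.
- manip.sign_off(): hands the job in, once; it reports no verdict.
The state is a dict: "t": time; "q": joint angles; "qd": joint speeds; "tau": joint torques, N m; "tcp_pos": TCP position; "tool_rot": TCP orientation; "force": force on the tool from outside, world axes, zero at the start; "ft_torque": the same for the moment, N m; "finger_gap": opening from 0.0 (shut) to 1.0 (fully open).
Only numpy, scipy, OpenCV 4.12 (cv2) and the standard library are available. Lean on these libraries where they do the work, as an engineer would, in place of code of your own. Each camera call takes 0.05 s, during which the arm holds its last target.

## Working session

There is one attempt and no reset: what is moved stays moved. The work goes in short steps, Python scripts to look and compute and a tool call to move; the robot and the scene stay as the last step left them, time stands still between calls to the robot, and variables do not carry over. Pictures are saved under pics/ and viewed, and the job is handed in when it is done.

Besides the shell and the picture viewer there is one more tool, called after "Request:" by a JSON object that holds its "method" and its "body", one argument or row to a line. drive_tool: Moves the arm, as the interface text tells. Its arguments: {"type":"object","properties":{"deltas":{"type":"array"},"hand":{"type":"number"},"squeeze":{"type":"number"}},"required":["deltas"]}

```bash
mkdir -p pics; ls; cat > h.py <<'E'
import numpy as np,cv2
from station import manip
def snap(n,save=None):
    s=manip.snapshot(n)
    if save: cv2.imwrite('pics/'+save,cv2.cvtColor(s['frame'],cv2.COLOR_RGB2BGR))
    return s
def pts(s):
    h,w=s['depth'].shape; u,v=np.meshgrid(np.arange(w),np.arange(h)); d=s['depth']
    c=np.stack([(u-s['cx'])/s['fx']*d,(v-s['cy'])/s['fy']*d,d],-1)
    return (c-s['t'])@s['R']   # R^T (c-t)
E
python3 - <<'E'
from h import *
import pickle
for n in ['scene','top','wrist']:
    s=snap(n,n+'0.png'); pickle.dump(s,open(n+'0.pkl','wb'))
    print(n,s['fx'],s['fy'],s['cx'],s['cy'],s['R'].round(3).tolist(),s['t'].round(3))
print(manip.sense())
E
```

```text
pics
scene 395.7252474435751 395.7252474435751 274.5158299634891 210.59610598490528 [[-0.555, -0.832, 0.0], [-0.635, 0.424, -0.646], [0.537, -0.359, -0.763]] [0.205 0.388 0.67 ]
top 495.6098490596995 495.6098490596995 278.3675562679519 209.05404218768916 [[0.016, -1.0, 0.012], [-0.986, -0.018, -0.167], [0.167, -0.01, -0.986]] [-0.089  0.503  0.995]
wrist 325.19226210127806 325.19226210127806 278.3395500502392 206.43413851672656 [[0.405, 0.914, -0.003], [0.866, -0.382, 0.322], [0.294, -0.133, -0.947]] [-0.624 -0.042  0.382]
{'t': 0.15, 'q': array([ 9.75516568e-01,  5.28288137e-01,  1.43364725e+00,  1.17746464e-05,
        1.18141736e+00, -1.78529701e-01]), 'qd': array([-0.00051584, -0.00153743, -0.00487703, -0.00051021,  0.00176517,
       -0.00122126]), 'tau': array([ 1.34709162e-04, -4.42743444e+01, -1.78276348e+01, -2.96152884e-04,
        5.59704029e-03,  2.00369999e-05]), 'tcp_pos': array([0.25265391, 0.57102815, 0.23052412]), 'tool_rot': array([ 2.06872464e-01,  9.78367523e-01, -8.12941705e-04, -3.37105217e-04]), 'force': array([-0.51198892, -0.91269508,  1.27546579]), 'ft_torque': array([0.01680591, 0.0004656 , 0.0047595 ]), 'finger_gap': 1.0013960277749279}
```

View pics/scene0.png

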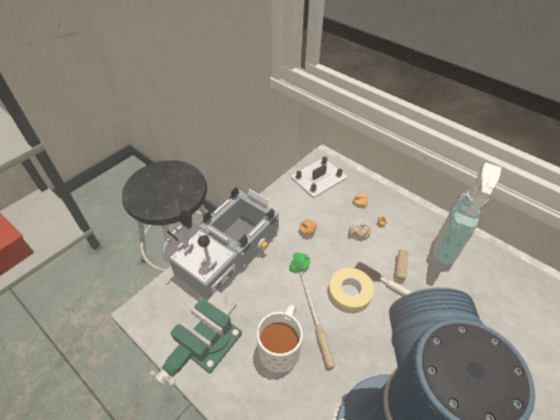

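View pics/top0.png

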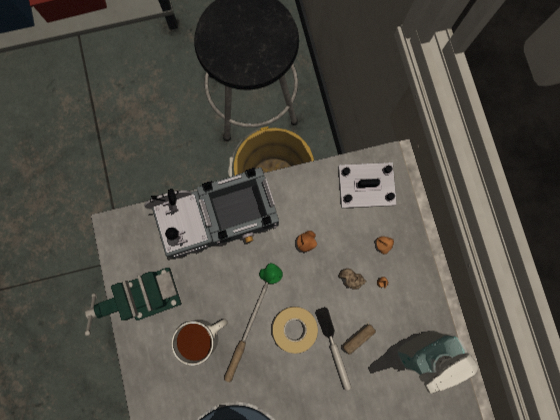

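View pics/wrist0.png

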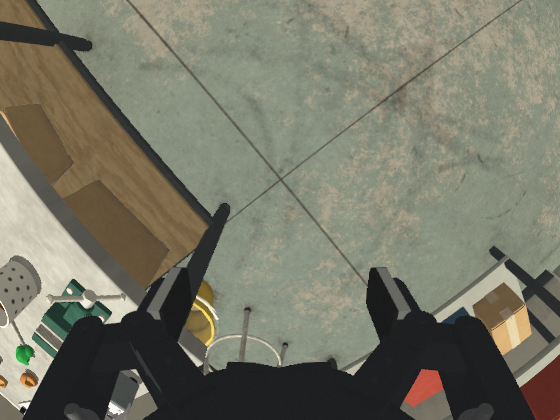

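```bash
python3 - <<'E'
from h import *
import pickle
a=pickle.load(open('top0.pkl','rb'));b=pickle.load(open('scene0.pkl','rb'))
f=cv2.cvtColor(a['frame'],cv2.COLOR_RGB2BGR)
cv2.imwrite('pics/c1.png',cv2.resize(f[150:310,140:410],None,fx=2.9,fy=2.9,interpolation=cv2.INTER_CUBIC))
f2=cv2.cvtColor(b['frame'],cv2.COLOR_RGB2BGR)
cv2.imwrite('pics/c2.png',cv2.resize(f2[140:300,160:420],None,fx=3,fy=3,interpolation=cv2.INTER_CUBIC))
for s in (a,b):
    P=pts(s); hsv=cv2.cvtColor(s['frame'],cv2.COLOR_RGB2HSV)
    m=((hsv[...,0]>5)&(hsv[...,0]<20)&(hsv[...,1]>120)&(hsv[...,2]>60)).astype(np.uint8)
    n,l,st,c=cv2.connectedComponentsWithStats(m)
    for i in range(1,n):
        if st[i,4]>15:
            q=P[(l==i)&(s['depth']>0)]
            print(c[i].round(),st[i,4],np.median(q,0).round(3),q.min(0).round(3),q.max(0).round(3))
E
```

```text
[266. 139.] 299 [ 0.865 -0.034 -0.598] [ 0.819 -0.136 -0.66 ] [ 0.883  0.035 -0.555]
[247. 160.] 224 [ 0.802  0.033 -0.661] [ 0.735 -0.017 -0.75 ] [ 0.846  0.063 -0.562]
[276. 166.] 24 [ 0.813 -0.079 -0.789] [ 0.8   -0.088 -0.796] [ 0.83  -0.069 -0.782]
[265. 169.] 18 [ 0.801 -0.035 -0.792] [ 0.791 -0.046 -0.8  ] [ 0.81  -0.023 -0.782]
[306. 241.] 302 [ 0.438 -0.141  0.026] [ 0.419 -0.161 -0.001] [ 0.464 -0.121  0.037]
[249. 239.] 39 [ 0.441 -0.02   0.039] [ 0.434 -0.027  0.034] [ 0.447 -0.012  0.044]
[384. 244.] 222 [ 0.437 -0.306  0.017] [ 0.418 -0.326 -0.006] [ 0.453 -0.29   0.027]
[383. 282.] 70 [ 0.357 -0.302  0.018] [ 0.347 -0.31   0.007] [ 0.368 -0.294  0.026]
[193. 342.] 978 [0.233 0.084 0.053] [0.198 0.052 0.047] [0.269 0.117 0.086]
[361. 200.] 100 [ 0.433 -0.304  0.017] [ 0.419 -0.317  0.008] [ 0.447 -0.293  0.028]
[381. 221.] 30 [ 0.356 -0.3    0.015] [ 0.347 -0.308  0.009] [ 0.362 -0.293  0.024]
[308. 227.] 159 [ 0.432 -0.135  0.028] [ 0.419 -0.159  0.016] [ 0.45  -0.12   0.037]
[ 13. 249.] 29 [ 1.367  0.624 -0.571] [ 1.358  0.606 -0.608] [ 1.373  0.637 -0.545]
[ 20. 254.] 53 [ 1.37   0.613 -0.626] [ 1.357  0.583 -0.652] [ 1.38   0.653 -0.582]
[ 10. 262.] 26 [ 1.356  0.66  -0.632] [ 1.349  0.65  -0.652] [ 1.362  0.674 -0.597]
[278. 338.] 805 [0.239 0.079 0.055] [0.21  0.05  0.052] [0.269 0.109 0.059]
```

View pics/c1.png

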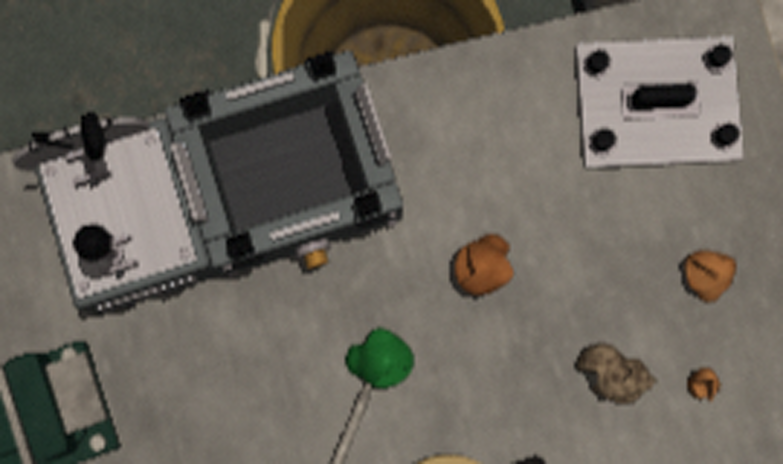

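View pics/c2.png

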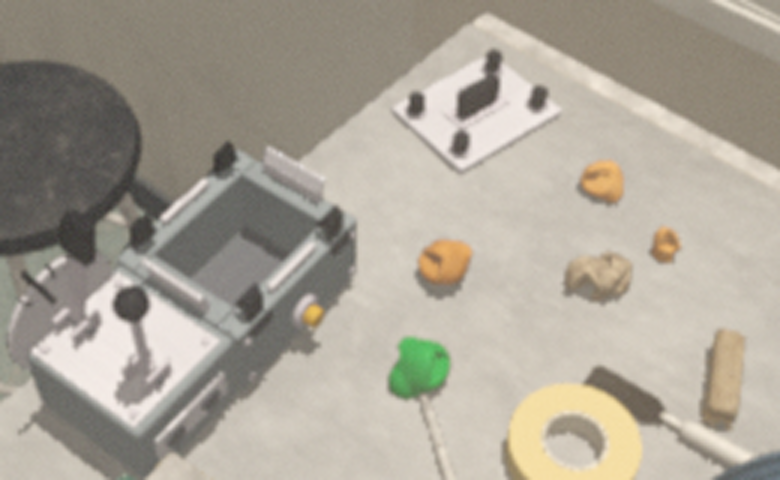

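```bash
python3 - <<'E'
from h import *
import pickle
a=pickle.load(open('top0.pkl','rb'));b=pickle.load(open('scene0.pkl','rb'))
for nm,s in (('top',a),('scene',b)):
    P=pts(s);d=s['depth']>0
    tb=d&(P[...,0]>.2)&(P[...,0]<.4)&(abs(P[...,2])<.01)&(P[...,1]<0)&(P[...,1]>-.3)
    print(nm,'bench z',np.median(P[tb][:,2]))
    m=d&(abs(P[...,2]-.075)<.006)&(P[...,0]>.38)&(P[...,0]<.68)&(P[...,1]>-.15)&(P[...,1]<.25)
    mm=cv2.morphologyEx(m.astype(np.uint8),cv2.MORPH_OPEN,np.ones((3,3)))
    q=P[mm>0][:,:2]
    r=cv2.minAreaRect((q*1000).astype(np.float32)); print(len(q),'inj',r, cv2.boxPoints(r).round(0).tolist(), np.median(P[mm>0][:,2]))
    hsv=cv2.cvtColor(s['frame'],cv2.COLOR_RGB2HSV)
    m=d&(P[...,0]>.45)&(P[...,0]<.68)&(P[...,1]<-.18)&(P[...,1]>-.36)&(P[...,2]>.004)&(P[...,2]<.014)
    mm=cv2.morphologyEx(m.astype(np.uint8),cv2.MORPH_OPEN,np.ones((3,3)))
    q=P[mm>0]; r=cv2.minAreaRect((q[:,:2]*1000).astype(np.float32)); print(len(q),'cover',r,np.median(q[:,2]))
    m=d&(P[...,0]>.45)&(P[...,0]<.68)&(P[...,1]<-.18)&(P[...,1]>-.36)&(P[...,2]>.018)
    n,l,st,c=cv2.connectedComponentsWithStats(m.astype(np.uint8))
    for i in range(1,n):
        if st[i,4]>5: q=P[l==i]; print('  blob',c[i].round(),st[i,4],q.mean(0).round(3),q[:,2].max().round(3))
    m=d&(P[...,2]>.115)&(P[...,0]>.38)&(P[...,0]<.75)&(P[...,1]>-.15)&(P[...,1]<.3)
    n,l,st,c=cv2.connectedComponentsWithStats(m.astype(np.uint8))
    for i in range(1,n):
        if st[i,4]>5: q=P[l==i]; print('  lever',c[i].round(),st[i,4],q.mean(0).round(3),q.min(0).round(3),q.max(0).round(3))
    print('cov corner px' if 0 else '')
E
```

```text
top bench z -0.001483317654164345
3584 inj ((489.65966796875, 49.22044372558594), (122.73684692382812, 237.49172973632812), 19.08517837524414) [[393.0, 141.0], [470.0, -83.0], [586.0, -43.0], [509.0, 182.0]] 0.07380965686203622
1612 cover ((567.45556640625, -274.1061706542969), (96.24732208251953, 120.4866714477539), 3.754587411880493) 0.007256479197010352
  blob [388. 169.] 44 [ 0.599 -0.318  0.024] 0.028
  blob [346. 171.] 43 [ 0.593 -0.226  0.024] 0.03
  blob [369. 183.] 158 [ 0.566 -0.273  0.034] 0.042
  blob [391. 196.] 45 [ 0.54  -0.321  0.024] 0.029
  blob [348. 198.] 44 [ 0.534 -0.23   0.025] 0.03
  lever [166. 197.] 233 [0.506 0.132 0.146] [0.49  0.109 0.115] [0.524 0.176 0.176]
  lever [172. 234.] 138 [0.434 0.115 0.165] [0.423 0.104 0.116] [0.445 0.128 0.172]

scene bench z 0.0007928164419496999
2751 inj ((491.8553161621094, 50.89546203613281), (127.36801147460938, 238.0718536376953), 19.116744995117188) [[393.0, 143.0], [471.0, -82.0], [591.0, -41.0], [513.0, 184.0]] 0.07586227242155323
858 cover ((567.4381713867188, -274.7408447265625), (98.70024871826172, 122.03308868408203), 3.6344645023345947) 0.008416595463955413
  blob [324. 159.] 29 [ 0.599 -0.317  0.024] 0.029
  blob [319. 171.] 124 [ 0.565 -0.271  0.032] 0.041
  blob [339. 171.] 30 [ 0.539 -0.321  0.024] 0.029
  blob [298. 173.] 30 [ 0.593 -0.225  0.025] 0.028
  blob [313. 186.] 34 [ 0.533 -0.229  0.025] 0.031
  lever [181. 227.] 399 [0.504 0.134 0.143] [0.491 0.109 0.115] [0.518 0.176 0.176]
  lever [204. 243.] 170 [0.432 0.117 0.158] [0.424 0.105 0.116] [0.445 0.128 0.173]
```

```bash
cat >> h.py <<'E'
from scipy.spatial.transform import Rotation as Ro
INJ=np.array([.4918,.0462]);YAW=np.radians(19.1)
def inj(x,y):
    c,s=np.cos(YAW),np.sin(YAW); return INJ+np.array([c*x-s*y,s*x+c*y])
def to(x,y,z,phi=None):
    st=manip.sense(); R=Ro.from_quat(st['tool_rot']).as_matrix()
    ph=np.degrees(np.arctan2(R[1,1],R[0,1]))
    d=R.T@(np.array([x,y,z])-st['tcp_pos'])*100
    out=''
    if phi is not None:
        q1=np.degrees(np.arctan2(y,x)); best=None
        for k in range(-4,5):
            f=phi+180*k; q6=q1-f
            if abs(q6)<155:
                t=(st['q'][5]*57.2958)
                turn=ph-f; turn=q6-(np.degrees(st['q'][0])-ph) if 0 else ph-f
                # true turn consistent with q6 continuity
                dq=q6-t; dturn=dq-(q1-np.degrees(st['q'][0]))
                if best is None or abs(q6)<abs(best[2]): best=(dturn,f,q6)
        out='turn %.1f (phi %.0f q6 %.0f)'%best
    print('d',d.round(2),out,'now',st['tcp_pos'].round(4),'phi %.1f'%ph)
def wax(s):
    P=pts(s); hsv=cv2.cvtColor(s['frame'],cv2.COLOR_RGB2HSV)
    m=((hsv[...,0]>5)&(hsv[...,0]<20)&(hsv[...,1]>120)&(hsv[...,2]>60)&(s['depth']>0)&(P[...,2]>-.01)&(P[...,2]<.07)&(P[...,0]>.3)).astype(np.uint8)
    n,l,st,c=cv2.connectedComponentsWithStats(m)
    for i in range(1,n):
        if st[i,4]>15:
            q=P[(l==i)]; r=cv2.minAreaRect((q[q[:,2]>.004][:,:2]*1000).astype(np.float32))
            print(c[i].round(),st[i,4],'mid',[round(v) for v in r[0]],[round(v) for v in r[1]],round(r[2]),'top %.3f'%q[:,2].max())
E
python3 - <<'E'
from h import *
import pickle
a=pickle.load(open('top0.pkl','rb'))
for n in('top0','scene0'):
    s=pickle.load(open(n+'.pkl','rb')); wax(s)
    P=pts(s);m=(s['depth']>0)&(P[...,2]>.145)&(P[...,0]>.46)&(P[...,0]<.6)&(P[...,1]>.05)&(P[...,1]<.3)
    q=P[m]; c,si=np.cos(YAW),np.sin(YAW); L=(q[:,:2]-INJ)@np.array([[c,-si],[si,c]]); print('press local',L.mean(0),L.min(0),L.max(0),q[:,2].min(),q[:,2].max())
print('hopper',inj(0,-45),'valve',inj(-32,85) if 0 else inj(-.032,.085),'press',inj(.034,.085))
print(inj(0,-.045))
to(.438,-.141,.20,70)
E
```

```text
[306. 241.] 299 mid [440, -141] [38, 43] 27 top 0.037
[249. 239.] 39 mid [441, -20] [10, 14] 19 top 0.044
[384. 244.] 221 mid [438, -306] [33, 35] 67 top 0.027
[383. 282.] 70 mid [358, -303] [16, 21] 78 top 0.026
press local [0.03277456 0.06420023] [0.02197461 0.05717576] [0.04779377 0.07424065] 0.14560293621921455 0.1762657642304577
[361. 200.] 98 mid [432, -304] [26, 24] 74 top 0.028
[381. 221.] 30 mid [355, -300] [15, 13] 5 top 0.024
[308. 227.] 158 mid [433, -138] [38, 28] 63 top 0.037
press local [0.03385352 0.06825082] [0.02154548 0.05642784] [0.0544885  0.10351068] 0.145007546451484 0.17587300358140662
hopper [ 15.21660545 -42.47650105] valve [0.43374811 0.11604968] press [0.49611474 0.13764607]
[0.50652481 0.0036773 ]
d [-45.77 -57.6    3.14] turn -3.9 (phi 70 q6 -88) now [0.2527 0.571  0.2305] phi 66.1
```

Request:
{"method": "drive_tool", "body": {
  "deltas": [0, 0, -2, 8, -8, -10, -2, 17, -16, -20, -2, 26, -24, -30, 0, 34, -32, -40, 0, 43, -40, -50, 2, 51, -46, -57.6, 3, 60, -46, -57.6, 3, 68, -46, -57.6, 3, 77, -46, -57.6, 3, 86, -46, -57.6, 3, 94, -46, -57.6, 3, 103],
  "hand": 7,
  "squeeze": 40
}}

```text
t: 1.35
tcp_pos: [0.3924, 0.0385, 0.2168]
tool_rot: [0.893, 0.449, -0.0, 0.001]
force: [1.1, 0.6, -0.1]
finger_gap: 0.823
```

```bash
python3 - <<'E'
from h import *
s=snap('top','t1.png'); wax(s); snap('wrist','w1.png')
to(.437,-.140,.10,-71); print(manip.sense()['q'].round(2),manip.sense()['finger_gap'],manip.sense()['t'])
E
```

```text
[306. 241.] 304 mid [440, -142] [38, 44] 33 top 0.037
[248. 239.] 40 mid [440, -19] [10, 15] 21 top 0.047
[384. 244.] 223 mid [437, -306] [34, 35] 69 top 0.027
[383. 282.] 74 mid [358, -303] [17, 20] 79 top 0.027
d [-11.43  13.8   11.75] turn 34.0 (phi -71 q6 53) now [0.3951 0.0347 0.2168] phi -36.9
[-0.19  0.24  1.99 -0.    0.9   0.45] 0.8198135315863794 1.45
```

View pics/w1.png

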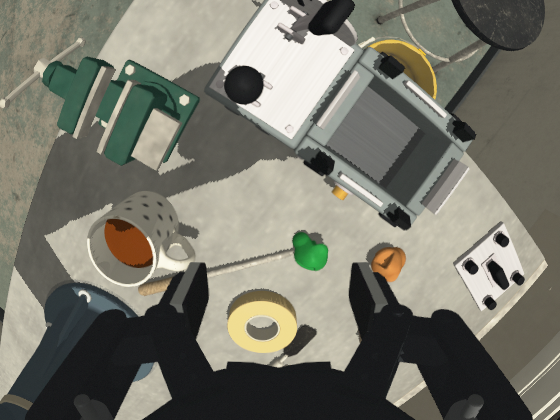

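Request:
{"method": "drive_tool", "body": {
  "deltas": [-4, 4.5, 3, 8, -8, 9, 6, 17, -11.4, 13.8, 9, 25, -11.4, 13.8, 11, 34, -11.4, 13.8, 11.7, 34, -11.4, 13.8, 11.7, 34]
}}

```text
t: 2.05
tcp_pos: [0.4368, -0.1404, 0.0983]
tool_rot: [0.986, 0.165, -0.001, 0.0]
force: [0.6, 0.9, -0.1]
finger_gap: 0.82
```

```bash
python3 - <<'E'
from h import *
to(.438,-.140,.003,-71)
s=snap('wrist','w2.png')
E
```

```text
d [ 0.14 -0.    9.53] turn -0.1 (phi -71 q6 53) now [ 0.4368 -0.1404  0.0983] phi -71.0
```

View pics/w2.png

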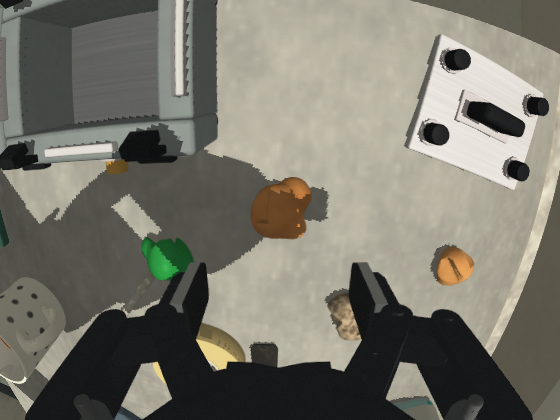

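Request:
{"method": "drive_tool", "body": {
  "deltas": [0.1, 0, 3, 0, 0.1, 0, 6, 0, 0.1, 0, 8, 0, 0.1, 0, 9, 0, 0.1, 0, 9.4, 0, 0.1, 0, 9.4, 0]
}}

```text
t: 2.7
tcp_pos: [0.4375, -0.1382, 0.0061]
tool_rot: [0.986, 0.166, -0.001, 0.001]
force: [0.4, 0.3, 0.1]
finger_gap: 0.825
```

Request:
{"method": "drive_tool", "body": {
  "deltas": [0, 0, 0, 0, 0, 0, 0, 0, 0, 0, 0, 0, 0, 0, 0, 0, 0, 0, 0, 0, 0, 0, 0, 0, 0, 0, 0, 0, 0, 0, 0, 0],
  "hand": 0
}}

```text
t: 3.5
tcp_pos: [0.438, -0.1383, 0.0075]
tool_rot: [0.986, 0.166, 0.0, 0.001]
force: [-0.3, 1.0, 8.8]
finger_gap: 0.472
```

Request:
{"method": "drive_tool", "body": {
  "deltas": [0, 0, -2, 0, 0, 0, -5, 0, 0, 0, -9, 0, 0, 0, -13, 0, 0, 0, -13, 0]
}}

```text
t: 4.0
tcp_pos: [0.4407, -0.1396, 0.1424]
tool_rot: [0.986, 0.166, 0.005, 0.005]
force: [-0.0, -0.9, -0.2]
finger_gap: 0.471
```

```bash
python3 - <<'E'
from h import *
p=inj(0,-.067);print(p)
to(p[0],p[1],.13,-71); 
s=snap('wrist','w3.png')
E
```

```text
[ 0.5137236  -0.01711158]
d [10.91 -9.19  1.22] turn 0.1 (phi -71 q6 69) now [ 0.4407 -0.1396  0.1424] phi -70.9
```

View pics/w3.png

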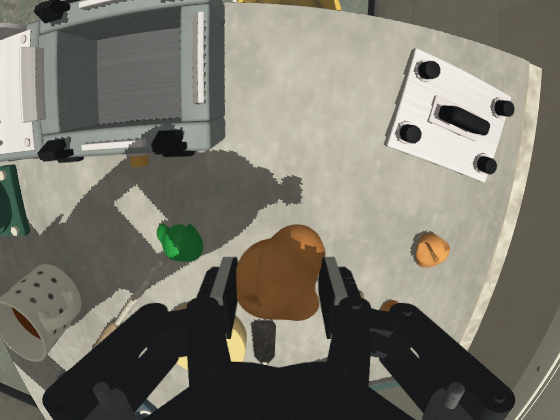

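Request:
{"method": "drive_tool", "body": {
  "deltas": [1.5, -1.3, -0.8, 0, 4, -3.5, -0.8, 0, 7, -6, -0.8, 0, 10, -9, -0.8, 0, 10.7, -9.6, 0, 0, 10.7, -9.6, 1, 0]
}}

```text
t: 4.65
tcp_pos: [0.509, -0.012, 0.1289]
tool_rot: [0.986, 0.168, 0.003, 0.004]
force: [-0.1, -0.4, -0.1]
finger_gap: 0.475
```

```bash
python3 - <<'E'
from h import *
p=inj(0,-.056);print(p)
to(p[0],p[1],.078,-71); print(manip.sense()['finger_gap'])
s=snap('wrist','w4.png')
E
```

```text
[ 0.5101242  -0.00671714]
d [ 0.26 -0.5   5.09] turn 0.1 (phi -71 q6 70) now [ 0.509  -0.012   0.1289] phi -70.7
0.4748409687868985
```

View pics/w4.png

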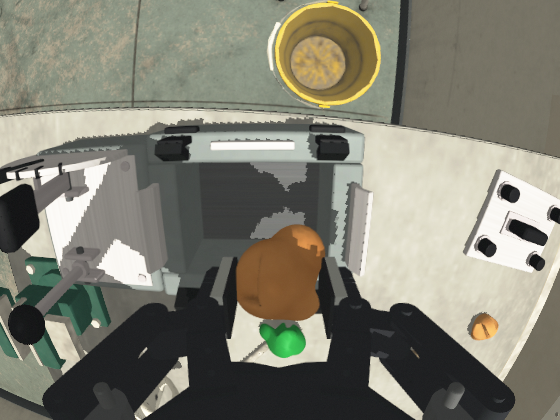

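Request:
{"method": "drive_tool", "body": {
  "deltas": [0.2, -0.6, 2, 0, 0.2, -0.6, 4, 0, 0.2, -0.6, 5, 0, 0.2, -0.6, 5, 0]
}}

```text
t: 5.1
tcp_pos: [0.5053, -0.0076, 0.0755]
tool_rot: [0.986, 0.166, -0.002, 0.002]
force: [0.2, -0.4, -0.4]
finger_gap: 0.476
```

Request:
{"method": "drive_tool", "body": {
  "deltas": [0, 0, 0, 0, 0, 0, 0, 0, 0, 0, 0, 0, 0, 0, 0, 0, 0, 0, -2, 0, 0, 0, -5, 0, 0, 0, -8, 0, 0, 0, -10, 0, 0, 0, -10, 0],
  "hand": 5.2
}}

```text
t: 6.0
tcp_pos: [0.5077, -0.0074, 0.1786]
tool_rot: [0.986, 0.166, 0.002, 0.004]
force: [1.2, 0.1, 0.1]
finger_gap: 0.607
```

```bash
python3 - <<'E'
from h import *
s=snap('wrist','w5.png');
wax(snap('top'));wax(snap('scene'))
to(.436,-.305,.10,80);to(.436,-.305,.10,-71)
E
```

```text
[248. 239.] 40 mid [440, -19] [10, 15] 23 top 0.045
[384. 244.] 222 mid [438, -307] [33, 36] 67 top 0.026
[382. 282.] 82 mid [357, -302] [18, 20] 60 top 0.025
[361. 199.] 61 mid [436, -305] [23, 23] 4 top 0.028
[381. 221.] 22 mid [356, -300] [10, 14] 82 top 0.026
d [-16.24  25.88   7.65] turn 28.9 (phi -100 q6 65) now [ 0.5049 -0.0069  0.175 ] phi -70.9
d [-16.24  25.88   7.65] turn -0.1 (phi -71 q6 36) now [ 0.5049 -0.0069  0.175 ] phi -70.9
```

View pics/w5.png

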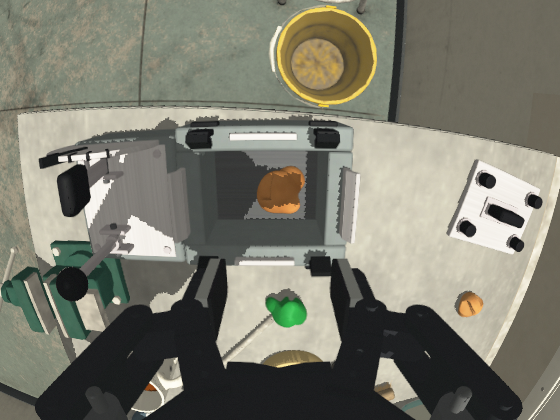

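Request:
{"method": "drive_tool", "body": {
  "deltas": [-3, 5, -1, 0, -6, 10, -1, 0, -9, 15, 0, 0, -12, 20, 2, 0, -15, 24, 5, 0, -16.2, 25.9, 7.5, 0, -16.2, 25.9, 8, 0, -16.2, 25.9, 8, 0],
  "hand": 6.5
}}

```text
t: 6.95
tcp_pos: [0.4339, -0.3065, 0.0925]
tool_rot: [0.986, 0.164, -0.004, -0.001]
force: [0.6, 0.1, -0.1]
finger_gap: 0.76
```

```bash
python3 - <<'E'
from h import *
wax(snap('top'));snap('wrist','w6.png')
to(.436,-.306,.002,-71)
E
```

```text
d [0.06 0.2  9.29] turn -0.3 (phi -71 q6 36) now [ 0.4353 -0.3042  0.0949] phi -71.0
```

View pics/w6.png

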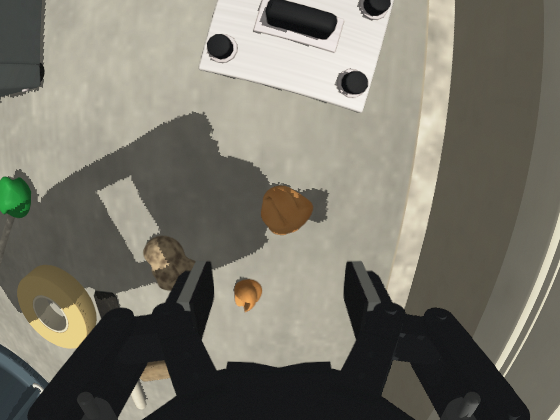

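Request:
{"method": "drive_tool", "body": {
  "deltas": [0.1, 0.2, 3, 0, 0.1, 0.2, 6, 0, 0.1, 0.2, 8, 0, 0.1, 0.2, 9, 0, 0.1, 0.2, 9.2, 0, 0.1, 0.2, 9.2, 0]
}}

```text
t: 7.65
tcp_pos: [0.4369, -0.3054, 0.0035]
tool_rot: [0.986, 0.166, -0.003, 0.0]
force: [-0.5, 0.5, 0.2]
finger_gap: 0.761
```

Request:
{"method": "drive_tool", "body": {
  "deltas": [0, 0, 0, 0, 0, 0, 0, 0, 0, 0, 0, 0, 0, 0, 0, 0, 0, 0, 0, 0, 0, 0, 0, 0, 0, 0, 0, 0],
  "hand": 0
}}

```text
t: 8.35
tcp_pos: [0.4376, -0.3059, 0.0051]
tool_rot: [0.986, 0.166, -0.002, 0.001]
force: [-0.6, 1.2, 6.8]
finger_gap: 0.412
```

Request:
{"method": "drive_tool", "body": {
  "deltas": [0, 0, -2, 0, 0, 0, -5, 0, 0, 0, -9, 0, 0, 0, -13, 0, 0, 0, -15, 0]
}}

```text
t: 8.85
tcp_pos: [0.4393, -0.3066, 0.1591]
tool_rot: [0.986, 0.166, -0.0, 0.004]
force: [0.5, -0.2, -0.4]
finger_gap: 0.405
```

```bash
python3 - <<'E'
from h import *
p=inj(0,-.032);print(p)
to(p[0],p[1],.13,-71); 
s=snap('wrist','w7.png')
E
```

```text
[0.50227097 0.01596163]
d [ 16.5  -28.44   2.67] turn -0.1 (phi -71 q6 73) now [ 0.4393 -0.3066  0.1591] phi -70.9
```

View pics/w7.png

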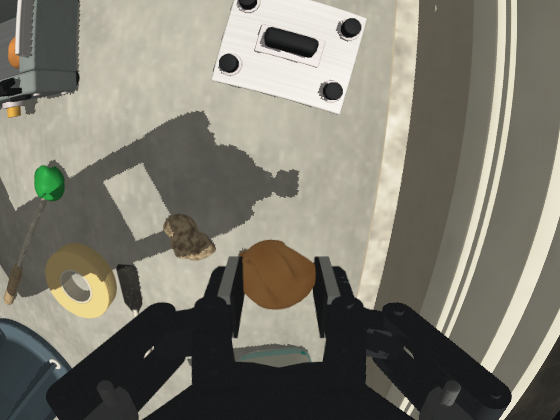

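Request:
{"method": "drive_tool", "body": {
  "deltas": [2.5, -4.5, 0, 0, 5.5, -9.5, 0, 0, 8.5, -14.5, 0, 0, 11.5, -19.5, 0, 0, 14.5, -24.5, 0, 0, 16, -28, 0, 0, 16.5, -28.4, 1, 0, 16.5, -28.4, 2.5, 0, 16.5, -28.4, 2.5, 0]
}}

```text
t: 9.8
tcp_pos: [0.5018, 0.0159, 0.1314]
tool_rot: [0.986, 0.167, -0.001, 0.005]
force: [-0.7, 0.3, 0.0]
finger_gap: 0.412
```

```bash
python3 - <<'E'
from h import *
p=inj(0,-.034);print(p)
to(p[0],p[1],.079,-71); print(manip.sense()['finger_gap'])
E
```

```text
[0.50292541 0.01407174]
d [0.07 0.17 5.25] turn -0.3 (phi -71 q6 73) now [0.5018 0.0159 0.1314] phi -70.8
0.412067029193613
```

Request:
{"method": "drive_tool", "body": {
  "deltas": [0.1, 0.2, 2, 0, 0.1, 0.2, 4, 0, 0.1, 0.2, 5.2, 0, 0.1, 0.2, 5.2, 0]
}}

```text
t: 10.2
tcp_pos: [0.5023, 0.0133, 0.0784]
tool_rot: [0.986, 0.166, -0.003, 0.004]
force: [-0.8, 0.6, 0.1]
finger_gap: 0.404
```

Request:
{"method": "drive_tool", "body": {
  "deltas": [0, 0, 0, 0, 0, 0, 0, 0, 0, 0, 0, 0, 0, 0, 0, 0, 0, 0, -2, 0, 0, 0, -5, 0, 0, 0, -8, 0, 0, 0, -10, 0, 0, 0, -10, 0],
  "hand": 4.6
}}

```text
t: 11.1
tcp_pos: [0.5047, 0.0141, 0.1814]
tool_rot: [0.986, 0.167, 0.001, 0.006]
force: [-0.1, -0.2, 0.1]
finger_gap: 0.536
```

```bash
python3 - <<'E'
from h import *
s=snap('wrist','w8.png');
t=snap('top','t8.png');wax(t);wax(snap('scene'))
to(.357,-.302,.10,0);to(.357,-.302,.10,-30)
P=pts(t);m=(t['depth']>0)&(P[...,2]>.008)&(P[...,0]>.3)&(P[...,0]<.42)&(P[...,1]<-.19)&(P[...,1]>-.34)
n,l,st,c=cv2.connectedComponentsWithStats(m.astype(np.uint8))
for i in range(1,n):
    if st[i,4]>15: q=P[l==i];print(c[i],q.min(0),q.max(0))
E
```

```text
[246. 208.] 289 mid [509, -11] [44, 39] 9 top 0.047
[248. 239.] 40 mid [441, -19] [10, 15] 17 top 0.044
[377. 295.] 81 mid [330, -290] [19, 20] 49 top 0.027
[385. 230.] 20 mid [329, -288] [12, 11] 13 top 0.026
d [-24.02  25.08   8.14] turn -71.3 (phi 0 q6 -40) now [0.502  0.0145 0.1778] phi -70.8
d [-24.02  25.08   8.14] turn -41.3 (phi -30 q6 -10) now [0.502  0.0145 0.1778] phi -70.8
[352.22740525 278.81924198] [ 0.34157347 -0.26571186  0.00833792] [ 0.38330943 -0.21096214  0.0304636 ]
[377.28571429 294.89285714] [ 0.31752596 -0.30208849  0.00804057] [ 0.34025643 -0.28084729  0.02741537]
```

View pics/w8.png

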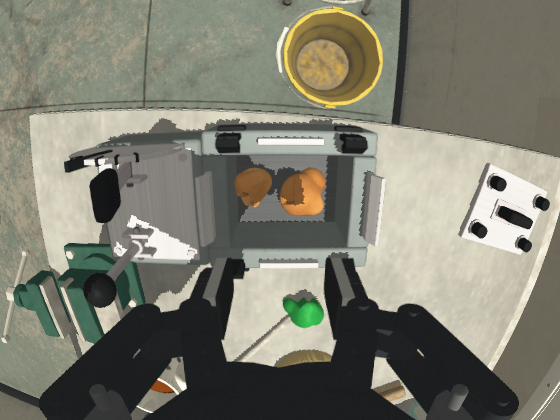

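```bash
python3 - <<'E'
from h import *
to(.329,-.2905,.10,-33)
E
```

```text
d [-26.29  23.08   8.14] turn -38.3 (phi -33 q6 -8) now [0.502  0.0145 0.1778] phi -70.8
```

Request:
{"method": "drive_tool", "body": {
  "deltas": [-3.5, 3, 0, -5, -7, 6, 0, -12, -10.5, 9, 0, -18, -14, 12, 0, -25, -17.5, 15, 0, -32, -21, 18, 2, -38, -24, 21, 4, -38, -26.3, 23.1, 6.5, -38, -26.3, 23.1, 8, -38, -26.3, 23.1, 8, -38],
  "hand": 5
}}

```text
t: 12.25
tcp_pos: [0.3268, -0.2898, 0.0986]
tool_rot: [0.879, 0.477, -0.005, -0.001]
force: [-0.1, 0.1, 0.0]
finger_gap: 0.587
```

```bash
python3 - <<'E'
from h import *
wax(snap('scene'));snap('wrist','w9.png')
to(.329,-.2905,.002,-33)
E
```

```text
[244. 228.] 124 mid [504, -7] [32, 28] 81 top 0.048
[385. 230.] 28 mid [329, -288] [14, 13] 89 top 0.024
[232. 236.] 20 mid [502, 27] [16, 9] 6 top 0.040
d [0.06 0.12 9.85] turn -0.6 (phi -33 q6 -8) now [ 0.3283 -0.2897  0.1005] phi -32.8
```

View pics/w9.png

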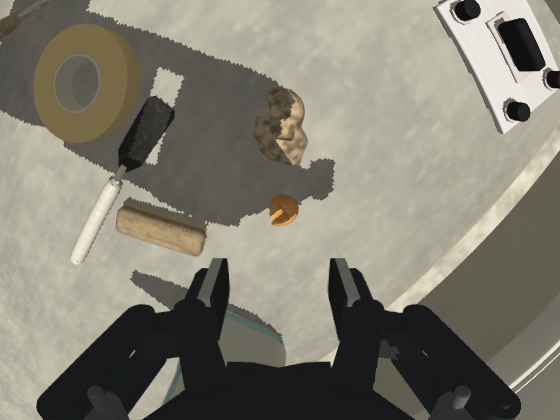

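```bash
python3 - <<'E'
from h import *
import pickle
for n in('top0','scene0'):
    s=pickle.load(open(n+'.pkl','rb')); P=pts(s)
    m=(s['depth']>0)&(P[...,2]>.03)&(P[...,0]>.05)&(P[...,0]<.4)&(P[...,1]<-.3)&(P[...,1]>-.6)
    q=P[m]; print(n,q.min(0),q.max(0))
    for z0,z1 in((.03,.1),(.1,.17),(.17,.3)):
        k=q[(q[:,2]>z0)&(q[:,2]<z1)]
        if len(k):print(z0,k.min(0).round(3),k.max(0).round(3))
E
```

```text
top0 [ 0.09081924 -0.59990501  0.0300134 ] [ 0.39999068 -0.31372726  0.26263349]
0.03 [ 0.091 -0.597  0.03 ] [ 0.4   -0.331  0.1  ]
0.1 [ 0.11 -0.6   0.1 ] [ 0.4  -0.33  0.17]
0.17 [ 0.124 -0.576  0.17 ] [ 0.4   -0.314  0.263]
scene0 [ 0.05471181 -0.59562022  0.03001546] [ 0.39999838 -0.31335357  0.26305369]
0.03 [ 0.055 -0.543  0.03 ] [ 0.4  -0.33  0.1 ]
0.1 [ 0.09  -0.586  0.1  ] [ 0.4  -0.33  0.17]
0.17 [ 0.13  -0.596  0.17 ] [ 0.4   -0.313  0.263]
```

```bash
python3 - <<'E'
from h import *
import pickle
s=pickle.load(open('top0.pkl','rb')); P=pts(s)
m=(s['depth']>0)&(P[...,2]>.02)&(P[...,0]>.05)&(P[...,0]<.5)&(P[...,1]<-.25)&(P[...,1]>-.6)
n,l,st,c=cv2.connectedComponentsWithStats(m.astype(np.uint8))
for i in range(1,n):
    if st[i,4]>40:
        q=P[l==i];print(c[i].round(),st[i],q.min(0).round(3),q.max(0).round(3))
        for z0,z1 in((.02,.1),(.1,.17),(.17,.27)):
            k=q[(q[:,2]>z0)&(q[:,2]<z1)&(q[:,1]>-.45)]
            if len(k):print(z0,k.min(0).round(3),k.max(0).round(3))
E
```

```text
[508. 305.] [  438   203   122   217 17754] [ 0.089 -0.6    0.02 ] [ 0.5   -0.413  0.182]
0.02 [ 0.394 -0.45   0.02 ] [ 0.5   -0.421  0.088]
0.1 [ 0.361 -0.45   0.104] [ 0.5   -0.413  0.17 ]
0.17 [ 0.431 -0.45   0.17 ] [ 0.5   -0.431  0.182]
[387. 243.] [380 238  13  11  73] [ 0.428 -0.323  0.02 ] [ 0.449 -0.297  0.027]
0.02 [ 0.428 -0.323  0.02 ] [ 0.449 -0.297  0.027]
[366. 334.] [359 325  16  20 151] [ 0.231 -0.281  0.02 ] [ 0.269 -0.25   0.027]
0.02 [ 0.231 -0.281  0.02 ] [ 0.269 -0.25   0.027]
[438. 361.] [ 399  331   79   63 3159] [ 0.18  -0.426  0.02 ] [ 0.259 -0.314  0.263]
0.02 [ 0.181 -0.407  0.02 ] [ 0.259 -0.331  0.1  ]
0.1 [ 0.188 -0.426  0.1  ] [ 0.259 -0.33   0.17 ]
0.17 [ 0.18  -0.399  0.17 ] [ 0.239 -0.314  0.263]
```

Request:
{"method": "drive_tool", "body": {
  "deltas": [0.1, 0.1, 2, 0, 0.1, 0.1, 4, 0, 0.1, 0.1, 6, 0, 0.1, 0.1, 8, 0, 0.1, 0.1, 9.3, 0, 0.1, 0.1, 9.8, 0, 0.1, 0.1, 9.8, 0]
}}

```text
t: 13.05
tcp_pos: [0.3294, -0.2894, 0.0026]
tool_rot: [0.878, 0.479, -0.004, 0.001]
force: [0.4, -1.0, 0.6]
finger_gap: 0.587
```

Request:
{"method": "drive_tool", "body": {
  "deltas": [0, 0, 0, 0, 0, 0, 0, 0, 0, 0, 0, 0, 0, 0, 0, 0, 0, 0, 0, 0, 0, 0, 0, 0, 0, 0, 0, 0],
  "hand": 0
}}

```text
t: 13.75
tcp_pos: [0.3298, -0.2895, 0.0036]
tool_rot: [0.878, 0.479, -0.004, 0.002]
force: [1.0, 1.8, 6.5]
finger_gap: 0.231
```

Request:
{"method": "drive_tool", "body": {
  "deltas": [0, 0, -2, 0, 0, 0, -5, 0, 0, 0, -9, 0, 0, 0, -13, 0, 0, 0, -15, 0]
}}

```text
t: 14.25
tcp_pos: [0.3314, -0.2893, 0.1569]
tool_rot: [0.878, 0.479, -0.004, 0.004]
force: [0.2, -0.2, -0.5]
finger_gap: 0.235
```

```bash
python3 - <<'E'
from h import *
p=inj(-.018,-.04);print(p)
to(p[0],p[1],.13,-71); 
s=snap('wrist','w10.png')
E
```

```text
[0.48787964 0.00251212]
d [33.04 -2.64  2.31] turn 37.7 (phi -71 q6 71) now [ 0.3314 -0.2893  0.1569] phi -32.8
```

View pics/w10.png

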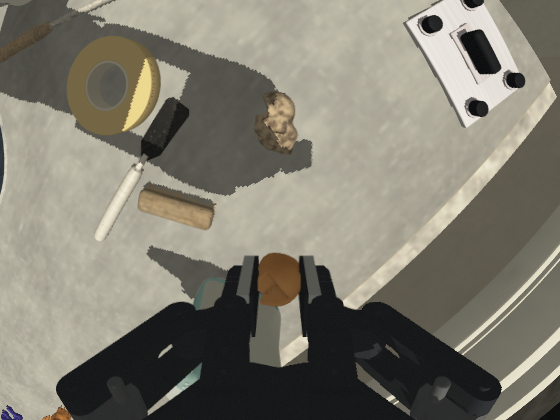

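Request:
{"method": "drive_tool", "body": {
  "deltas": [4, -0.3, 0, 0, 9, -0.7, 0, 5, 14, -1.1, 0, 12, 19, -1.5, 0, 19, 24, -1.9, 0, 26, 29, -2.3, 0, 32, 32, -2.6, 0, 38, 32.5, -2.8, 1, 38, 32.5, -2.8, 2.3, 38, 32.5, -2.8, 2.3, 38]
}}

```text
t: 15.3
tcp_pos: [0.4825, -0.0017, 0.1295]
tool_rot: [0.986, 0.168, -0.004, 0.007]
force: [0.3, -0.1, -1.0]
finger_gap: 0.235
```

```bash
python3 - <<'E'
from h import *
p=inj(-.023,-.041);print(p)
to(p[0],p[1],.06,-71); print(manip.sense()['finger_gap'])
E
```

```text
[ 4.83482109e-01 -6.89170750e-05]
d [ 0.21 -0.2   6.94] turn -0.5 (phi -71 q6 71) now [ 0.4825 -0.0017  0.1295] phi -70.6
0.23501676705827063
```

Request:
{"method": "drive_tool", "body": {
  "deltas": [0.2, -0.2, 2, 0, 0.2, -0.2, 4, 0, 0.2, -0.2, 5.5, 0, 0.2, -0.2, 6.5, 0, 0.2, -0.2, 6.5, 0]
}}

```text
t: 15.8
tcp_pos: [0.4823, -0.0007, 0.0635]
tool_rot: [0.986, 0.168, -0.005, 0.006]
force: [0.2, 0.8, 0.8]
finger_gap: 0.233
```

Request:
{"method": "drive_tool", "body": {
  "deltas": [0, 0, 0, 0, 0, 0, 0, 0, 0, 0, 0, 0, 0, 0, -2, 0, 0, 0, -5, 0, 0, 0, -8, 0, 0, 0, -12, 0, 0, 0, -12, 0],
  "hand": 3.5
}}

```text
t: 16.6
tcp_pos: [0.4868, 0.0005, 0.1886]
tool_rot: [0.986, 0.168, 0.001, 0.008]
force: [1.7, -1.0, 0.2]
finger_gap: 0.413
```

```bash
python3 - <<'E'
from h import *
s=snap('wrist','w11.png');
t=snap('top','t11.png');wax(t);wax(snap('scene'))
to(.567,-.274,.12,3.7)
E
```

```text
[252. 209.] 65 mid [506, -27] [12, 34] 76 top 0.043
[248. 239.] 40 mid [441, -19] [10, 15] 21 top 0.045
d [-1.09 28.68  6.67] turn -75.1 (phi 4 q6 -29) now [0.4828 0.0011 0.1836] phi -70.7
```

View pics/w11.png

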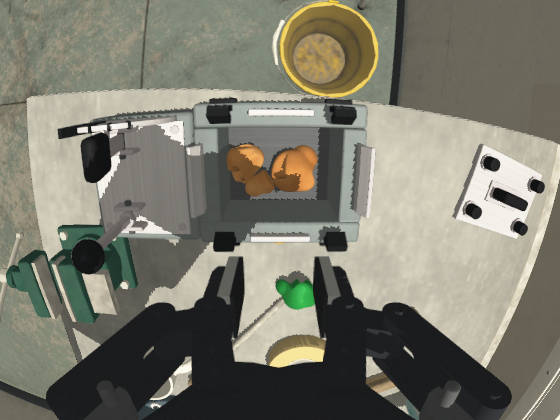

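Request:
{"method": "drive_tool", "body": {
  "deltas": [0, 4, -1, -8, 0, 8, -1, -16, 0, 12, -1, -24, 0, 16, 0, -32, 0, 20, 0, -40, -1, 24, 2, -48, -1.1, 28, 4, -56, -1.1, 28.7, 6, -64, -1.1, 28.7, 6.6, -72, -1.1, 28.7, 6.6, -74.5, -1.1, 28.7, 6.6, -74.5]
}}

```text
t: 17.85
tcp_pos: [0.5654, -0.2735, 0.1179]
tool_rot: [0.683, 0.73, -0.008, -0.001]
force: [-0.3, 0.3, -0.2]
finger_gap: 0.41
```

```bash
python3 - <<'E'
from h import *
s=snap('wrist','w12.png');
to(.567,-.274,.011,3.7)
t=snap('top');P=pts(t);d=t['depth']>0
m=d&(P[...,0]>.45)&(P[...,0]<.68)&(P[...,1]<-.18)&(P[...,1]>-.36)&(P[...,2]>.018)&(P[...,2]<.033)
n,l,st,c=cv2.connectedComponentsWithStats(m.astype(np.uint8))
for i in range(1,n):
    if st[i,4]>5: q=P[l==i]; print('  blob',c[i].round(),st[i,4],q.mean(0).round(3))
E
```

```text
d [ 0.07  0.24 10.77] turn -0.6 (phi 4 q6 -29) now [ 0.5658 -0.2736  0.1187] phi 3.8
```

View pics/w12.png

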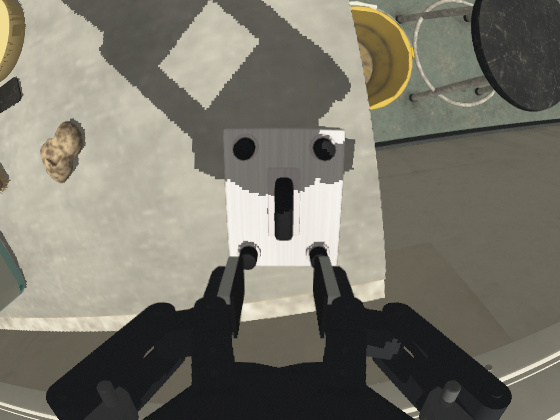

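Request:
{"method": "drive_tool", "body": {
  "deltas": [0, 0.1, 3, 0, 0, 0.1, 6, 0, 0, 0.1, 8.5, 0, 0, 0.1, 10, 0, 0, 0.1, 10.7, 0, 0, 0.1, 10.7, 0, 0, 0.1, 10.7, 0]
}}

```text
t: 18.65
tcp_pos: [0.5669, -0.2754, 0.0132]
tool_rot: [0.683, 0.73, -0.008, 0.001]
force: [-0.8, -0.6, 0.7]
finger_gap: 0.41
```

```bash
python3 - <<'E'
from h import *
to(.567,-.274,.011,3.7);s=snap('wrist','w13.png');
E
```

```text
d [0.14 0.02 0.22] turn -0.9 (phi 4 q6 -29) now [ 0.5669 -0.2754  0.0132] phi 3.8
```

View pics/w13.png

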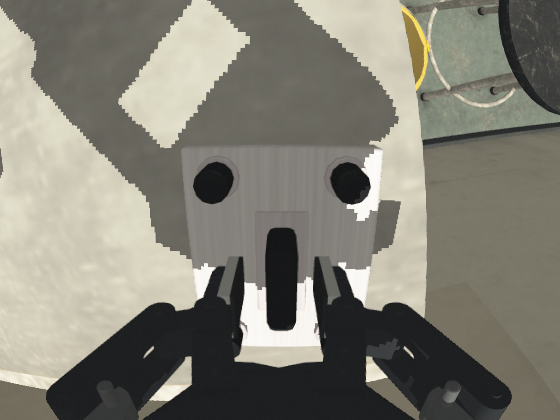

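Request:
{"method": "drive_tool", "body": {
  "deltas": [0.1, 0, 0.1, 0, 0.1, 0, 0.1, 0, 0.1, 0, 0.1, 0, 0.1, 0, 0.1, 0, 0.1, 0, 0.1, 0, 0.1, 0, 0.1, 0, 0.1, 0, 0.1, 0],
  "hand": 0,
  "squeeze": 80
}}

```text
t: 19.4
tcp_pos: [0.5678, -0.2749, 0.014]
tool_rot: [0.684, 0.73, -0.007, 0.003]
force: [-1.1, 2.0, 5.4]
finger_gap: 0.145
```

Request:
{"method": "drive_tool", "body": {
  "deltas": [0, 0, -1, 0, 0, 0, -3, 0, 0, 0, -6, 0, 0, 0, -10, 0, 0, 0, -14, 0, 0, 0, -14, 0]
}}

```text
t: 20.0
tcp_pos: [0.5721, -0.275, 0.1606]
tool_rot: [0.683, 0.73, -0.006, 0.009]
force: [0.6, -0.6, -1.6]
finger_gap: 0.143
```

```bash
python3 - <<'E'
from h import *
s=snap('wrist','w14.png'); p=inj(0,-.045); to(p[0],p[1],.16,19.1); print(manip.sense()['finger_gap'])
E
```

```text
d [28.11 -4.54 -0.77] turn -15.9 (phi 19 q6 -19) now [ 0.5703 -0.2739  0.1576] phi 3.8
0.1473880768396418
```

View pics/w14.png

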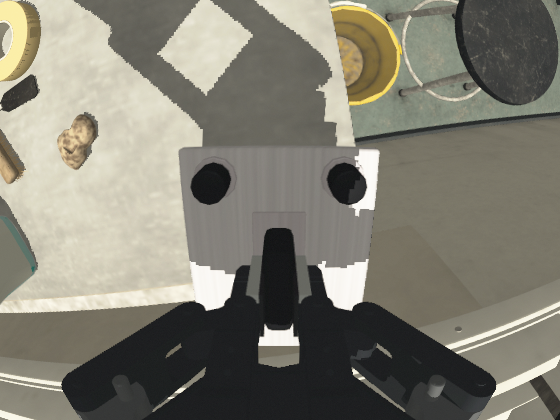

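Request:
{"method": "drive_tool", "body": {
  "deltas": [3, -0.5, -1, 0, 7, -1.1, -1, -3, 12, -1.9, -1, -6, 17, -2.7, -1, -10, 22, -3.5, -1, -14, 26, -4.2, -1, -15.8, 28, -4.5, -1, -15.8, 28.1, -4.5, -1, -15.8, 28.1, -4.5, -1, -15.8]
}}

```text
t: 20.95
tcp_pos: [0.5063, 0.004, 0.1614]
tool_rot: [0.576, 0.817, -0.008, 0.005]
force: [0.9, -0.6, -2.0]
finger_gap: 0.148
```

```bash
python3 - <<'E'
from h import *
s=snap('wrist','w15.png'); p=inj(0,-.045); to(p[0],p[1],.125,19.1); print(manip.sense()['finger_gap'])
snap('top','t15.png');snap('scene','s15.png')
E
```

```text
d [0.13 0.01 3.66] turn -0.5 (phi 19 q6 -19) now [0.5069 0.0032 0.1617] phi 19.6
0.1466838642445019
```

View pics/w15.png

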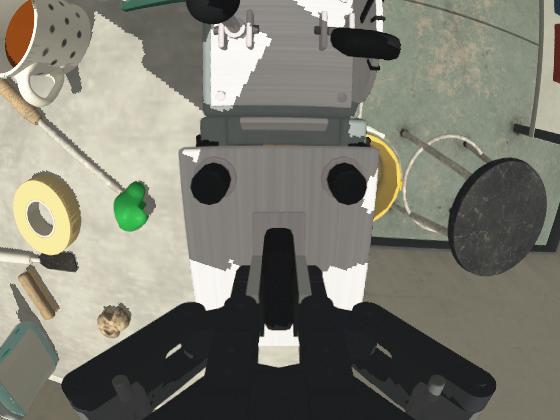

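View pics/t15.png

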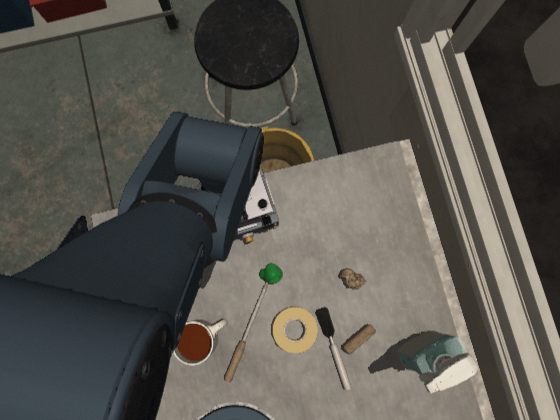

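View pics/s15.png

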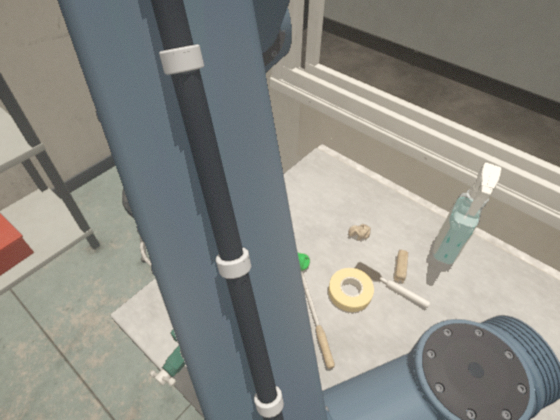

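```bash
cat >> h.py <<'E'
def wpts(s):
    h,w=s['depth'].shape; u,v=np.meshgrid(np.arange(w),np.arange(h)); d=s['depth']
    x=(u-s['cx'])/s['fx'];y=(v-s['cy'])/s['fy'];r=np.hypot(x,y)+1e-9;k=np.tan(np.minimum(r,1.4))/r
    return (np.stack([x*k*d,y*k*d,d],-1)-s['t'])@s['R']
def loc(q):
    c,si=np.cos(YAW),np.sin(YAW); return (q[...,:2]-INJ)@np.array([[c,-si],[si,c]])
E
python3 - <<'E'
from h import *
s=snap('wrist');P=wpts(s);L=loc(P)*1000;Z=P[...,2]*1000;d=s['depth']>0
m=d&(abs(L[...,0])<70)&(L[...,1]>-130)&(L[...,1]<40)
for v in range(115,210,8):
    for u0,u1 in((150,420),):
        row=[(u,round(L[v,u,0]),round(L[v,u,1]),round(Z[v,u])) for u in range(u0,u1,1)]
        # plate: Z within
        pl=[r for r in row if 140<r[3]<175]; rm=[r for r in row if 68<r[3]<82]
        f=lambda a:(a[0],a[-1]) if a else None
        print(v,'plate',f(pl),'rim',f(rm))
col=280
for v in range(90,160,4): print(v,L[v,col].round(1),Z[v,col].round(1))
E
```

```text
115 plate None rim ((202, -55, 25, 74), (352, 52, 26, 71))
123 plate None rim ((199, -57, 20, 75), (365, 61, 21, 74))
131 plate None rim ((199, -58, 14, 73), (364, 60, 15, 75))
139 plate None rim ((195, -61, 8, 74), (368, 64, 9, 75))
147 plate ((182, -47, 15, 151), (375, 47, 16, 151)) rim None
155 plate ((179, -48, 12, 155), (379, 48, 13, 155)) rim None
163 plate ((179, -48, 8, 155), (378, 47, 9, 155)) rim None
171 plate ((179, -48, 4, 155), (377, 47, 5, 155)) rim None
179 plate ((180, -48, 0, 155), (376, 47, 1, 157)) rim None
187 plate ((181, -48, -4, 154), (376, 47, -3, 157)) rim None
195 plate ((182, -48, -8, 155), (375, 48, -7, 155)) rim None
203 plate ((183, -47, -12, 157), (374, 47, -12, 156)) rim None
90 [ 0.2 42.2] 77.6
94 [ 0.2 39.4] 77.0
98 [ 0.2 36.6] 76.2
102 [ 0.2 33.9] 76.6
106 [ 0.3 31.1] 76.4
110 [ 0.3 28.2] 74.9
114 [ 0.3 25.3] 73.5
118 [ 0.4 24.2] 97.3
122 [ 0.4 21.4] 94.7
126 [ 0.4 18.3] 89.1
130 [ 0.4 14.1] 75.5
134 [ 0.4 11.2] 74.9
138 [0.4 8.3] 75.0
142 [ 0.4 -1.2] 31.2
146 [ 0.5 15.4] 153.5
150 [ 0.5 14.1] 157.2
154 [ 0.5 11.9] 155.5
158 [ 0.6 10.4] 157.2
```

Request:
{"method": "drive_tool", "body": {
  "deltas": [0.1, 0.1, 1.5, -0.4, 0.1, 0.1, 3, -0.4, 0.1, 0.1, 4, -0.4, 0.1, 0.1, 4.2, -0.4, 0.1, 0.1, 4.2, -0.4]
}}

```text
t: 21.65
tcp_pos: [0.508, 0.0024, 0.1197]
tool_rot: [0.575, 0.818, -0.008, 0.005]
force: [0.7, 0.1, -1.1]
finger_gap: 0.151
```

```bash
python3 - <<'E'
from h import *
s=snap('wrist','w16.png');P=wpts(s);L=loc(P)*1000;Z=P[...,2]*1000;d=s['depth']>0
for v in range(75,215,8):
        row=[(u,round(L[v,u,0],1),round(L[v,u,1],1),round(Z[v,u])) for u in range(150,420,1)]
        pl=[r for r in row if 100<r[3]<130]; rm=[r for r in row if 68<r[3]<82]
        f=lambda a:(a[0],a[-1]) if a else None
        print(v,'plate',f(pl),'rim',f(rm))
col=280
for v in range(100,160,3): print(v,L[v,col].round(1),Z[v,col].round(1))
p=inj(0,-.045); to(p[0],p[1],.106,19.1);
E
```

```text
75 plate ((378, np.float64(48.5), np.float64(51.3), 102), (397, np.float64(52.5), np.float64(50.9), 118)) rim ((184, np.float64(-55.4), np.float64(51.7), 74), (368, np.float64(49.0), np.float64(52.3), 80))
83 plate ((378, np.float64(48.7), np.float64(47.2), 102), (393, np.float64(52.3), np.float64(47.3), 114)) rim ((185, np.float64(-54.6), np.float64(46.9), 74), (368, np.float64(49.1), np.float64(47.7), 81))
91 plate ((378, np.float64(49.0), np.float64(43.2), 101), (389, np.float64(52.9), np.float64(43.5), 107)) rim ((185, np.float64(-54.8), np.float64(42.2), 74), (367, np.float64(48.8), np.float64(43.1), 80))
99 plate None rim ((184, np.float64(-56.0), np.float64(37.4), 73), (367, np.float64(49.2), np.float64(38.6), 80))
107 plate None rim ((185, np.float64(-55.3), np.float64(32.6), 73), (374, np.float64(55.7), np.float64(34.1), 72))
115 plate None rim ((186, np.float64(-54.5), np.float64(27.9), 74), (372, np.float64(54.0), np.float64(29.4), 75))
123 plate None rim ((182, np.float64(-57.0), np.float64(23.3), 75), (380, np.float64(59.7), np.float64(24.9), 73))
131 plate None rim ((18
[... 1523 characters left out ...]
 np.float64(-46.4), np.float64(-16.5), 115), (373, np.float64(47.4), np.float64(-15.5), 114)) rim ((374, np.float64(60.7), np.float64(-30.3), 74), (374, np.float64(60.7), np.float64(-30.3), 74))
100 [ 0.4 35.9] 77.7
103 [ 0.4 34.2] 76.8
106 [ 0.4 32.3] 73.8
109 [ 0.4 30.6] 74.6
112 [ 0.5 29. ] 76.7
115 [ 0.5 27.2] 74.1
118 [ 0.5 25.4] 74.2
121 [ 0.6 25.7] 97.4
124 [ 0.6 24.1] 96.9
127 [ 0.6 22.7] 97.9
130 [ 0.6 20.6] 92.9
133 [ 0.6 18.6] 89.6
136 [ 0.7 15.2] 75.7
139 [ 0.7 13.4] 75.6
142 [ 0.7 11.7] 75.9
145 [0.7 9.9] 75.4
148 [ 0.7 14.4] 112.8
151 [ 0.8 13.1] 113.5
154 [ 0.8 12.1] 115.3
157 [ 0.8 10.3] 113.6
d [ 0.19 -0.11  1.41] turn -0.4 (phi 19 q6 -19) now [0.5083 0.0025 0.1201] phi 19.8
```

View pics/w16.png

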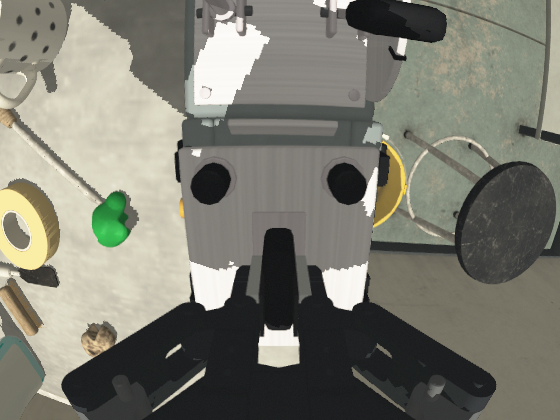

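Request:
{"method": "drive_tool", "body": {
  "deltas": [0.05, 0.07, 0.3, 0.7, 0.07, 0.07, 0.6, 0.7, 0.07, 0.07, 0.9, 0.7, 0.07, 0.07, 1.2, 0.7, 0.07, 0.07, 1.4, 0.7, 0.07, 0.07, 1.4, 0.7]
}}

```text
t: 22.3
tcp_pos: [0.5089, 0.0032, 0.1066]
tool_rot: [0.58, 0.815, -0.008, 0.006]
force: [-0.9, 0.3, 2.9]
finger_gap: 0.149
```

```bash
python3 - <<'E'
from h import *
s=snap('wrist','w17.png');P=wpts(s);L=loc(P)*1000;Z=P[...,2]*1000;d=s['depth']>0
for v in range(115,215,8):
        row=[(u,round(float(L[v,u,0]),1),round(float(L[v,u,1]),1),round(float(Z[v,u]))) for u in range(150,420,1)]
        pl=[r for r in row if 85<r[3]<130]; rm=[r for r in row if 68<r[3]<82]
        f=lambda a:(a[0],a[-1]) if a else None
        print(v,'plate',f(pl),'rim',f(rm))
p=inj(0,-.045); to(p[0],p[1],.106,19.1);print(manip.sense()['force'])
E
```

```text
115 plate None rim ((175, -54.9, 30.1, 74), (376, 54.8, 30.0, 74))
123 plate ((220, -25.4, 26.6, 97), (327, 24.6, 26.4, 96)) rim ((176, -54.9, 25.5, 73), (380, 58.7, 25.3, 70))
131 plate ((221, -25.3, 22.6, 96), (337, 29.3, 22.9, 97)) rim ((172, -56.8, 21.3, 75), (386, 60.9, 21.5, 75))
139 plate ((225, -25.2, 17.4, 86), (333, 28.9, 17.8, 88)) rim ((172, -57.2, 16.8, 75), (385, 60.6, 17.0, 75))
147 plate ((182, -45.1, 15.5, 96), (375, 49.0, 15.4, 95)) rim ((168, -60.5, 12.1, 73), (390, 64.7, 12.3, 73))
155 plate ((169, -55.2, 10.1, 88), (379, 49.7, 12.5, 100)) rim ((167, -61.4, 7.6, 74), (390, 64.5, 7.9, 75))
163 plate ((163, -55.7, 7.8, 96), (395, 59.8, 8.0, 96)) rim None
171 plate ((163, -55.8, 3.8, 97), (393, 58.3, 4.4, 98)) rim None
179 plate ((164, -55.9, -0.5, 96), (393, 58.7, 0.3, 98)) rim None
187 plate ((165, -55.9, -4.8, 96), (393, 59.8, -4.3, 97)) rim None
195 plate ((182, -45.7, -7.7, 100), (375, 49.3, -7.4, 101)) rim ((176, -58.3, -16.5, 73), (380, 60.7, -15.9, 74))
203 plate ((183, -45.4, -11.7, 101), (374, 49.1, -11.5, 101)) rim ((177, -57.9, -21.2, 74), (379, 60.3, -20.5, 75))
211 plate ((184, -45.2, -15.8, 101), (374, 49.7, -15.9, 100)) rim ((178, -57.3, -25.6, 75), (378, 59.8, -25.0, 76))
d [ 0.12 -0.21  0.05] turn -1.2 (phi 19 q6 -19) now [0.5089 0.0032 0.1066] phi 19.1
[-0.78486096  0.49496545  2.82470794]
```

View pics/w17.png

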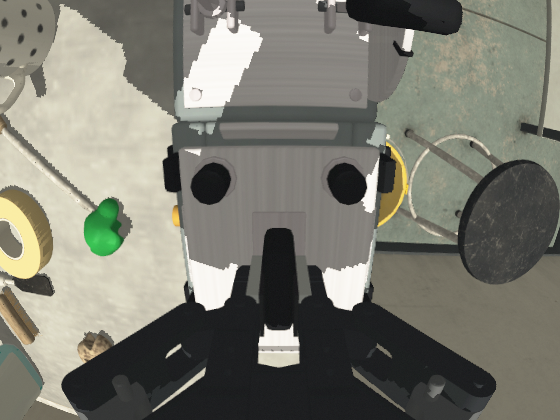

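Request:
{"method": "drive_tool", "body": {
  "deltas": [0, 0, 0, 0, 0, 0, 0, 0, 0, 0, 0, 0, 0, 0, 0, 0, 0, 0, -1, 0, 0, 0, -3, 0, 0, 0, -6, 0, 0, 0, -9, 0, 0, 0, -9, 0],
  "hand": 3.2
}}

```text
t: 23.25
tcp_pos: [0.5117, 0.0045, 0.2009]
tool_rot: [0.58, 0.815, -0.006, 0.01]
force: [0.3, -0.7, -0.3]
finger_gap: 0.378
```

```bash
cat >> h.py <<'E'
CC=np.array([.5089,.0032])
def pad(i):
    x,y={1:(.030,.046),2:(.030,-.046),3:(-.030,.046),4:(-.030,-.046)}[i]
    x*=.97
    c,s=np.cos(YAW),np.sin(YAW); return CC+np.array([c*x-s*y,s*x+c*y])
def black(s,zlo=.09,zhi=.135):
    P=wpts(s) ;L=loc(P);m=(s['depth']>0)&(P[...,2]>zlo)&(P[...,2]<zhi)&(abs(L[...,0])<.065)&(L[...,1]<.03)&(L[...,1]>-.12)&(s['frame'].max(-1)<60)
    n,l,st,c=cv2.connectedComponentsWithStats(m.astype(np.uint8))
    for i in range(1,n):
        if st[i,4]>60: q=l==i; print('blk',c[i].round(),st[i,4],(L[q].mean(0)*1000).round(1),'z',(np.percentile(P[q][:,2],[50,95])*1000).round(1))
E
python3 - <<'E'
from h import *
s=snap('wrist','w18.png');black(s)
for i in (1,2,3,4): print(i,pad(i))
p=pad(1);to(p[0],p[1],.135,-71)
E
```

```text
blk [205. 144.] 239 [-51.    2.4] z [ 99.  101.1]
blk [343. 144.] 247 [54.5  1.9] z [ 99. 101.]
blk [232. 148.] 422 [-27.5   2.6] z [119.2 120.4]
blk [315. 147.] 420 [30.9  2.5] z [119.  120.2]
blk [273. 209.] 1177 [  1.7 -39.6] z [131.  132.4]
blk [212. 249.] 177 [-51.2 -87.9] z [ 99.1 101.1]
blk [336. 250.] 202 [ 54.5 -88.3] z [ 98.9 100.9]
blk [237. 254.] 125 [-28.1 -84.3] z [112.2 119.4]
blk [308. 258.] 222 [ 28.9 -86.5] z [116.2 120.4]
1 [0.52134599 0.05618969]
2 [ 0.55145004 -0.03074561]
3 [0.46634996 0.03714561]
4 [ 0.49645401 -0.04978969]
d [4.64 2.73 6.3 ] turn 89.4 (phi -71 q6 77) now [0.5103 0.0047 0.199 ] phi 19.1
```

View pics/w18.png

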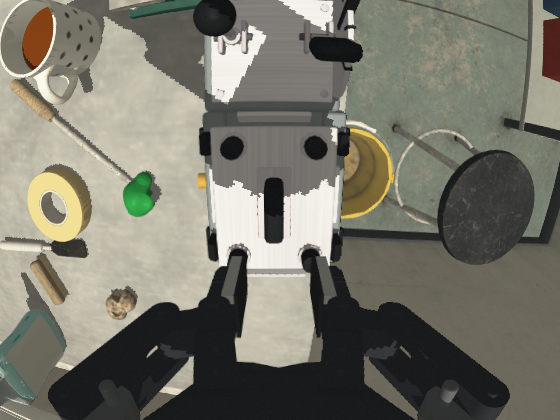

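Request:
{"method": "drive_tool", "body": {
  "deltas": [1, 0.6, 0, 8.5, 2, 1.2, 0, 17, 3, 1.8, 0, 25, 4, 2.4, 0, 34, 4.6, 2.7, 0, 42, 4.6, 2.7, 1, 51, 4.6, 2.7, 2, 59, 4.6, 2.7, 3, 68, 4.6, 2.7, 4, 76, 4.6, 2.7, 5, 85, 4.6, 2.7, 5.8, 90, 4.6, 2.7, 5.8, 90],
  "hand": 0
}}

```text
t: 24.5
tcp_pos: [0.5194, 0.0559, 0.1381]
tool_rot: [0.986, 0.166, -0.001, 0.01]
force: [-0.4, 0.6, -0.8]
finger_gap: -0.004
```

```bash
python3 - <<'E'
from h import *
s=snap('wrist','w19.png')
p=pad(1);to(p[0],p[1],.121,-71);print(manip.sense()['force'],manip.sense()['finger_gap'])
E
```

```text
d [ 0.15 -0.02  1.79] turn -0.8 (phi -71 q6 77) now [0.52   0.0559 0.1389] phi -70.8
[ 0.43434498 -0.44563926  0.60389212] 0.000652529552883569
```

View pics/w19.png

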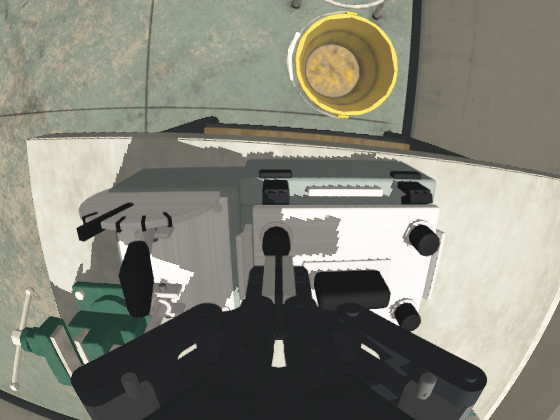

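Request:
{"method": "drive_tool", "body": {
  "deltas": [0.1, 0, 1, 0, 0.1, 0, 1.6, 0, 0.1, 0, 1.8, 0, 0.1, 0, 2.0, 0, 0.1, 0, 2.2, 0, 0.1, 0, 2.4, 0, 0.1, 0, 2.6, 0, 0.1, 0, 2.8, 0]
}}

```text
t: 25.35
tcp_pos: [0.5217, 0.056, 0.1116]
tool_rot: [0.986, 0.167, 0.001, 0.01]
force: [0.4, 1.7, 3.2]
finger_gap: -0.002
```

```bash
python3 - <<'E'
from h import *
p=pad(1);to(p[0],p[1],.1005,-71);print(manip.sense()['force'])
E
```

```text
d [-0.02 -0.05  1.11] turn -0.9 (phi -71 q6 77) now [0.5217 0.056  0.1116] phi -70.8
[0.3889469  1.71456865 3.17477945]
```

Request:
{"method": "drive_tool", "body": {
  "deltas": [0, 0, 0.2, 0, 0, 0, 0.4, 0, 0, 0, 0.6, 0, 0, 0, 0.8, 0, 0, 0, 0.9, 0, 0, 0, 1.0, 0, 0, 0, 1.1, 0, 0, 0, 1.15, 0, 0, 0, 1.15, 0]
}}

```text
t: 26.25
tcp_pos: [0.5222, 0.0557, 0.1041]
tool_rot: [0.986, 0.167, 0.002, 0.011]
force: [-7.3, 1.7, 33.5]
finger_gap: 0.0
```

```bash
python3 - <<'E'
from h import *
s=snap('wrist','w20.png')
p=pad(1);to(p[0],p[1],.1005,-71);print(manip.sense()['force'])
E
```

```text
d [-0.06 -0.08  0.36] turn -0.9 (phi -71 q6 77) now [0.5222 0.0557 0.1041] phi -70.7
[-7.14085577  1.05789728 33.10561848]
```

View pics/w20.png

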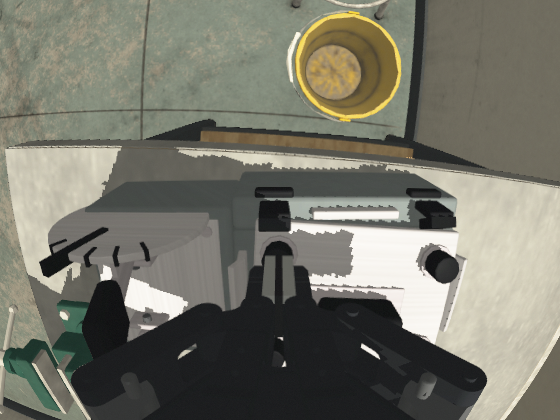

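Request:
{"method": "drive_tool", "body": {
  "deltas": [0, 0, -2, 0, 0, 0, -6, 0, 0, 0, -9, 0, 0, 0, -9, 0]
}}

```text
t: 26.7
tcp_pos: [0.5242, 0.0572, 0.1977]
tool_rot: [0.986, 0.167, 0.006, 0.012]
force: [0.2, -0.8, 0.3]
finger_gap: -0.002
```

```bash
python3 - <<'E'
from h import *
s=snap('wrist','w21.png');black(s)
p=pad(2);to(p[0],p[1],.135,-71)
E
```

```text
blk [273. 181.] 280 [55.6  1.7] z [ 98.1 101. ]
blk [385. 182.] 292 [ 55.1 -89. ] z [ 97.8 101. ]
blk [276. 207.] 330 [37.1 -0.1] z [104.6 106.1]
blk [388. 214.] 318 [ 32.5 -89.5] z [112.  113.9]
blk [331. 249.] 1236 [  8.6 -41.8] z [124.1 127.1]
blk [379. 283.] 316 [-25.3 -86. ] z [121.9 123.9]
d [-0.21  9.12  6.28] turn -0.5 (phi -71 q6 68) now [0.5226 0.0573 0.1956] phi -70.7
```

View pics/w21.png

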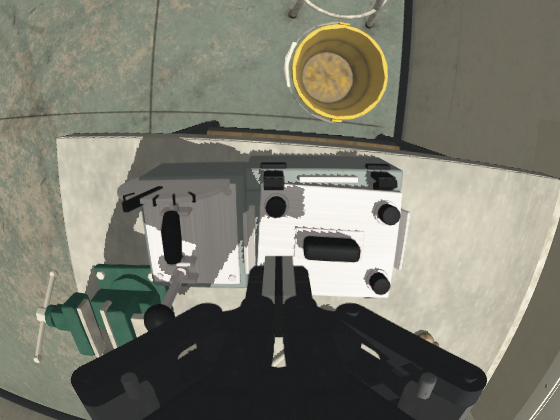

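```bash
python3 - <<'E'
from h import *
p=inj(.032,-.090);to(p[0],p[1],.118,-71)
print(loc(CC))
E
```

```text
d [-0.14  8.85  7.97] turn -0.5 (phi -71 q6 68) now [0.5226 0.0573 0.1956] phi -70.7
[ 0.00208826 -0.04622823]
```

Request:
{"method": "drive_tool", "body": {
  "deltas": [0, 4, 0, 0, -0.1, 8, 0, 0, -0.1, 8.9, 2, 0, -0.1, 8.9, 5, 0, -0.1, 8.9, 7, 0, -0.1, 8.9, 7.5, 0, -0.1, 8.9, 7.8, 0, -0.1, 8.9, 8.1, 0, -0.1, 8.9, 8.4, 0, -0.1, 8.9, 8.7, 0, -0.1, 8.9, 9, 0, -0.1, 8.9, 9, 0]
}}

```text
t: 27.95
tcp_pos: [0.5521, -0.0288, 0.1078]
tool_rot: [0.986, 0.167, 0.004, 0.011]
force: [0.4, 0.2, -0.4]
finger_gap: -0.005
```

```bash
python3 - <<'E'
from h import *
p=inj(.032,-.090);to(p[0],p[1],.1005,-71)
E
```

```text
d [-0.04 -0.08  0.72] turn -0.7 (phi -71 q6 68) now [ 0.5521 -0.0288  0.1078] phi -70.7
```

Request:
{"method": "drive_tool", "body": {
  "deltas": [0, -0.1, 0.2, 0, 0, -0.1, 0.4, 0, 0, -0.1, 0.5, 0, 0, -0.1, 0.6, 0, 0, -0.1, 0.7, 0, 0, -0.1, 0.8, 0, 0, -0.1, 0.8, 0]
}}

```text
t: 28.65
tcp_pos: [0.5524, -0.0287, 0.105]
tool_rot: [0.986, 0.168, 0.006, 0.013]
force: [-7.3, -0.1, 35.2]
finger_gap: -0.001
```

```bash
python3 - <<'E'
from h import *
s=snap('wrist','w22.png')
E
```

```text
(no output)
```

View pics/w22.png

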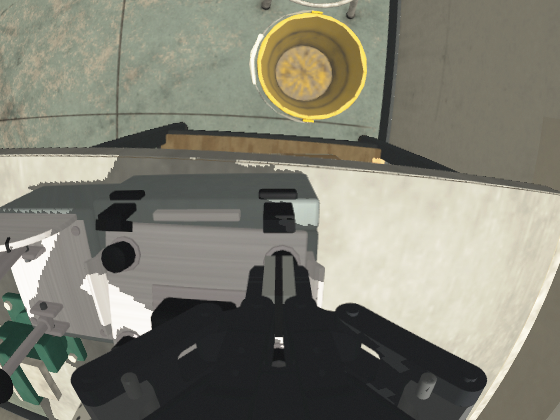

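Request:
{"method": "drive_tool", "body": {
  "deltas": [0, 0, -2, 0, 0, 0, -6, 0, -1.5, 0, -9, 0, -3, -1, -9, 0, -4, -2, -9, 0, -5, -3, -9, 0, -5, -3, -9, 0]
}}

```text
t: 29.4
tcp_pos: [0.4915, -0.0138, 0.1936]
tool_rot: [0.986, 0.168, 0.004, 0.012]
force: [0.0, 0.7, -0.8]
finger_gap: -0.0
```

```bash
python3 - <<'E'
from h import *
s=snap('wrist','w23.png');black(s)
E
```

```text
blk [199. 114.] 344 [53.9  0.4] z [ 98.1 100.8]
blk [321. 114.] 340 [ 53.6 -90. ] z [ 98.3 100.9]
blk [201. 138.] 374 [36.3 -2. ] z [105. 107.]
blk [324. 144.] 371 [ 31.9 -91.2] z [105.5 107.5]
blk [260. 181.] 1206 [  9.  -45.2] z [124.5 126. ]
blk [197. 219.] 400 [-20.3   1.1] z [120.3 122.4]
blk [320. 224.] 369 [-24.6 -88.4] z [120.7 122.8]
blk [205. 244.] 163 [-50.2   1.4] z [ 99.1 100.9]
```

View pics/w23.png

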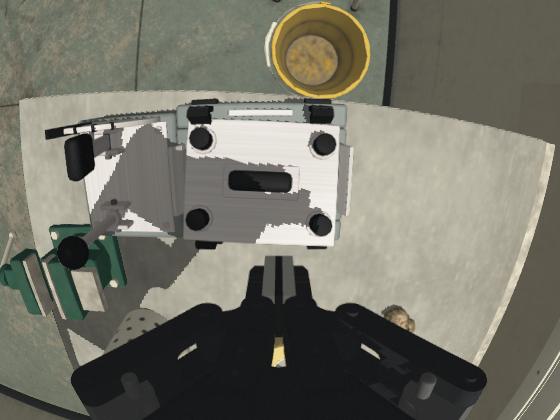

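```bash
python3 - <<'E'
from h import *
p=inj(-.024,.001);to(p[0],p[1],.125,-71)
E
```

```text
d [-0.56 -6.07  6.72] turn -0.5 (phi -71 q6 76) now [ 0.4932 -0.0145  0.1938] phi -70.6
```

Request:
{"method": "drive_tool", "body": {
  "deltas": [-0.3, -3, 0, 0, -0.6, -6.1, 0, 0, -0.6, -6.1, 2, 0, -0.6, -6.1, 5, 0, -0.6, -6.1, 6.7, 0, -0.6, -6.1, 7.3, 0, -0.6, -6.1, 7.7, 0, -0.6, -6.1, 8.1, 0, -0.6, -6.1, 8.4, 0, -0.6, -6.1, 8.6, 0, -0.6, -6.1, 8.8, 0]
}}

```text
t: 30.55
tcp_pos: [0.4684, 0.0386, 0.105]
tool_rot: [0.986, 0.168, 0.005, 0.013]
force: [-1.8, -0.7, 3.4]
finger_gap: 0.006
```

Request:
{"method": "drive_tool", "body": {
  "deltas": [0, 0, 0.1, 0, 0, 0, 0.2, 0, 0, 0, 0.3, 0, 0, 0, 0.4, 0, 0, 0, 0.5, 0, 0, 0, 0.5, 0]
}}

```text
t: 31.15
tcp_pos: [0.4698, 0.0384, 0.1011]
tool_rot: [0.986, 0.168, 0.007, 0.013]
force: [-1.2, 0.5, 11.5]
finger_gap: 0.001
```

```bash
python3 - <<'E'
from h import *
s=snap('wrist','w24.png');black(s)
E
```

```text
blk [276. 112.] 884 [53.8  1.6] z [ 98.3 100.6]
blk [453. 122.] 712 [ 53.7 -88.3] z [ 97.6 100.8]
blk [279. 157.] 942 [34.   0.3] z [101.5 102.6]
blk [454. 162.] 830 [ 33.9 -89.3] z [101.2 102.6]
blk [372. 220.] 3454 [  6.3 -43. ] z [112.4 114.3]
blk [437. 264.] 691 [-24.6 -89.5] z [101.  102.5]
blk [278. 271.] 279 [-13.2   0.9] z [121.1 134. ]
blk [255. 281.] 439 [-16.7  11.2] z [122.6 132.6]
blk [302. 281.] 416 [-16.6  -9.2] z [123.7 132.9]
blk [425. 296.] 555 [-48.1 -88.7] z [ 96.4 100.6]
```

View pics/w24.png

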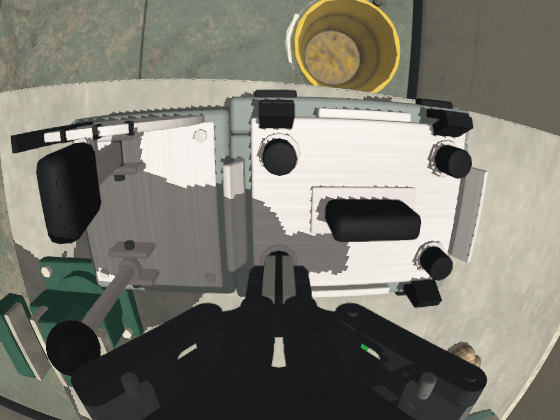

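Request:
{"method": "drive_tool", "body": {
  "deltas": [0, 0, -3, 0, 0, 0, -7, 0, 0, 0, -9, 0, 0, 0, -9, 0]
}}

```text
t: 31.6
tcp_pos: [0.471, 0.0405, 0.1938]
tool_rot: [0.986, 0.168, 0.011, 0.015]
force: [0.0, 0.0, -0.8]
finger_gap: 0.0
```

```bash
python3 - <<'E'
from h import *
s=snap('wrist','w25.png');black(s)
p=pad(4);to(p[0],p[1],.105,-71);print(loc(pad(4)))
E
```

```text
blk [274. 112.] 331 [53.7  1.8] z [ 98.2 101.2]
blk [392. 117.] 318 [ 53.4 -89. ] z [ 97.9 100.9]
blk [276. 139.] 331 [33.8  0.3] z [101.6 102.7]
blk [393. 142.] 342 [ 33.7 -90. ] z [101.3 102.7]
blk [337. 180.] 1287 [  5.4 -43.9] z [112.8 114.4]
blk [276. 215.] 353 [-24.9   0.1] z [101.2 102.6]
blk [387. 214.] 320 [-25.1 -90.1] z [101.2 102.6]
blk [381. 239.] 287 [-48.5 -89. ] z [ 96.8 100.9]
blk [274. 241.] 297 [-48.1   1.9] z [ 97.7 100.8]
d [-0.58  9.14  9.  ] turn -0.6 (phi -71 q6 65) now [0.4697 0.0405 0.1922] phi -70.6
[-0.02701174 -0.09222823]
```

View pics/w25.png

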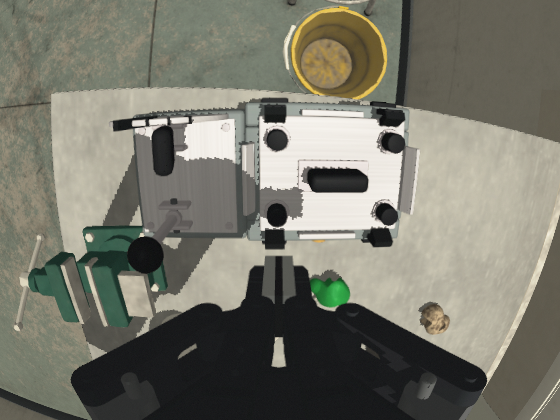

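Request:
{"method": "drive_tool", "body": {
  "deltas": [-0.3, 5, 0, 0, -0.5, 9.1, 0, 0, -0.5, 9.1, 4, 0, -0.5, 9.1, 7.5, 0, -0.5, 9.1, 8.5, 0, -0.5, 9.1, 9, 0, -0.5, 9.1, 9.2, 0, -0.5, 9.1, 9.4, 0, -0.5, 9.1, 9.5, 0, -0.5, 9.1, 9.5, 0]
}}

```text
t: 32.65
tcp_pos: [0.498, -0.0492, 0.1013]
tool_rot: [0.986, 0.169, 0.01, 0.015]
force: [-1.0, 0.1, 2.8]
finger_gap: 0.003
```

Request:
{"method": "drive_tool", "body": {
  "deltas": [0, 0, -2, 0, 0, 0, -4, 0, 2, 0, -4, 0, 4, 0, -4, 0, 5.4, 0, -4, 0, 5.6, 0, -4, 0, 5.6, 0, -1.5, 0, 5.6, 0, -0.5, 0, 5.6, 0, 0, 0, 5.6, 0, 0.2, 0, 5.6, 0, 0.2, 0]
}}

```text
t: 33.75
tcp_pos: [0.5494, -0.0305, 0.1011]
tool_rot: [0.986, 0.168, 0.009, 0.014]
force: [-3.0, 0.8, 6.9]
finger_gap: -0.003
```

```bash
python3 - <<'E'
from h import *
print(loc(manip.sense()['tcp_pos'][:2]))
E
```

```text
[ 0.02930331 -0.09126534]
```

Request:
{"method": "drive_tool", "body": {
  "deltas": [0, 0, 0.15, 0, 0, 0, 0.3, 0, 0, 0, 0.3, 0]
}}

```text
t: 34.05
tcp_pos: [0.5494, -0.0305, 0.101]
tool_rot: [0.986, 0.168, 0.009, 0.014]
force: [-3.3, 1.8, 17.4]
finger_gap: 0.0
```

Request:
{"method": "drive_tool", "body": {
  "deltas": [0, 0, -2, 0, 0, 0, -4, 0, 0, -4, -4, 0, 0, -8, -4, 0, 0, -9.2, -4, 0, 0, -9.2, -2, 0, 0, -9.2, -0.5, 0, 0, -9.2, 0, 0, 0, -9.2, 0.2, 0, 0, -9.2, 0.4, 0, 0, -9.2, 0.4, 0]
}}

```text
t: 35.15
tcp_pos: [0.5188, 0.0565, 0.1006]
tool_rot: [0.986, 0.168, 0.011, 0.015]
force: [-12.0, 4.1, 50.0]
finger_gap: 0.002
```

Request:
{"method": "drive_tool", "body": {
  "deltas": [0, 0, -2, 0, 0, 0, -4, 0, -3, 4, -4, 0, -5.6, 8, -4, 0, -5.6, 9.2, -4, 0, -5.6, 9.2, -2, 0, -5.6, 9.2, -0.5, 0, -5.6, 9.2, 0, 0, -5.6, 9.2, 0.3, 0, -5.6, 9.2, 0.5, 0, -5.6, 9.2, 0.5, 0]
}}

```text
t: 36.25
tcp_pos: [0.4962, -0.049, 0.1009]
tool_rot: [0.985, 0.169, 0.01, 0.015]
force: [-8.9, -1.4, 25.4]
finger_gap: -0.001
```

Request:
{"method": "drive_tool", "body": {
  "deltas": [0, 0, -2, 0, 0, 0, -6, 0, 0, 0, -10, 0, 0, 0, -10, 0]
}}

```text
t: 36.65
tcp_pos: [0.4975, -0.047, 0.2064]
tool_rot: [0.985, 0.17, 0.016, 0.018]
force: [1.6, 0.1, -0.6]
finger_gap: 0.0
```

```bash
python3 - <<'E'
from h import *
s=snap('wrist','w26.png');black(s)
E
```

```text
blk [274. 109.] 296 [ 53.5 -90.3] z [ 98.6 100.8]
blk [161. 112.] 304 [53.6  0.1] z [ 97.9 100.7]
blk [276. 135.] 296 [ 33.6 -91.7] z [101.5 102.8]
blk [162. 137.] 326 [33.5 -1.8] z [101.3 102.5]
blk [218. 174.] 1185 [  5.1 -47.4] z [112.8 114.3]
blk [276. 207.] 319 [-25.1 -92. ] z [101.5 102.5]
blk [167. 208.] 319 [-25.2  -1.6] z [101.2 102.5]
blk [169. 232.] 272 [-48.5   0.6] z [ 97.1 100.7]
blk [274. 232.] 261 [-48.3 -90.4] z [ 97.8 100.9]
```

View pics/w26.png

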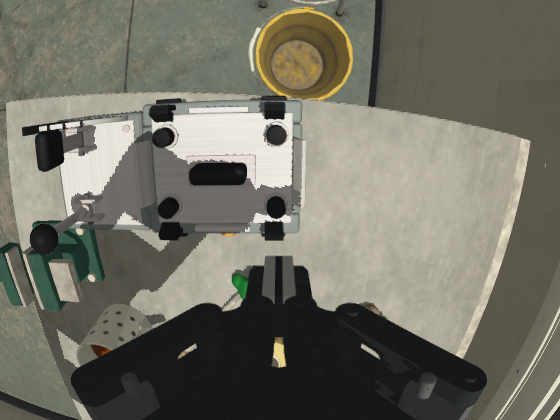

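```bash
python3 - <<'E'
from h import *
p=inj(.030,.062);to(p[0],p[1],.24,-71)
E
```

```text
d [  5.84 -14.92  -4.04] turn -0.2 (phi -71 q6 84) now [ 0.4959 -0.0467  0.2041] phi -70.5
```

Request:
{"method": "drive_tool", "body": {
  "deltas": [0, 0, -4, 0, 1.5, -4, -5, 0, 3, -8, -5, 0, 5, -12, -5, 0, 5.8, -14.9, -5, 0, 5.8, -14.9, -4.5, 0, 5.8, -14.9, -4.5, 0],
  "hand": 4
}}

```text
t: 37.4
tcp_pos: [0.4982, 0.1149, 0.243]
tool_rot: [0.985, 0.171, 0.012, 0.017]
force: [-1.2, -1.0, -0.1]
finger_gap: 0.47
```

```bash
cat >> h.py <<'E'
def levers(s,f=wpts):
    P=f(s);L=loc(P)
    m=(s['depth']>0)&(P[...,2]>.12)&(P[...,2]<.182)&(L[...,1]>.03)&(L[...,1]<.16)&(abs(L[...,0])<.06)
    n,l,st,c=cv2.connectedComponentsWithStats(m.astype(np.uint8))
    for i in range(1,n):
        if st[i,4]>60: q=l==i; print('lev',c[i].round(),st[i,4],(L[q].mean(0)*1000).round(1),(L[q].min(0)*1000).round(),(L[q].max(0)*1000).round(),'z',(np.percentile(P[q][:,2],[2,50,98])*1000).round(1))
    return m,L,P
E
python3 - <<'E'
from h import *
s=snap('wrist','w27.png');levers(s)
t=snap('top','t27.png');levers(t,pts)
p=inj(.030,.062);to(p[0],p[1],.145,-71);print(manip.sense()['finger_gap']*85)
E
```

```text
lev [259. 193.] 1582 [44.2 75.3] [24. 52.] [ 55. 120.] z [121.6 150.9 175.4]
lev [249. 281.] 630 [-25.9  83.5] [-38.  74.] [-18.  91.] z [123.8 167.6 172.8]
lev [169. 197.] 166 [38.  71.4] [22. 56.] [ 53. 100.] z [122.2 164.1 174.5]
lev [172. 234.] 134 [-32.1  83.6] [-42.  73.] [-20.  96.] z [157.5 166.4 172. ]
d [-0.08 -0.43  9.87] turn -0.5 (phi -71 q6 84) now [0.499  0.1137 0.2438] phi -70.5
39.47046765434281
```

View pics/w27.png

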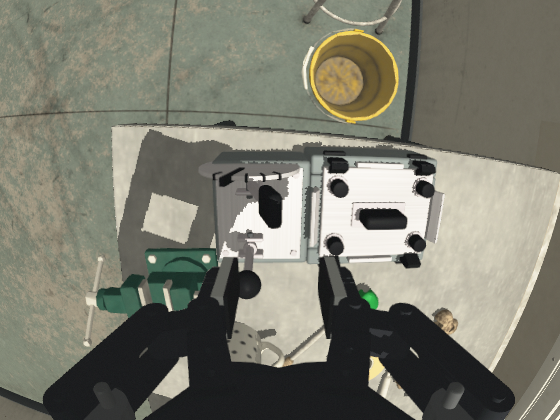

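Request:
{"method": "drive_tool", "body": {
  "deltas": [0, -0.3, 2.5, 0, 0, -0.3, 5, 0, 0, -0.3, 7.5, 0, 0, -0.3, 9, 0, 0, -0.3, 10, 0, 0, -0.3, 10, 0]
}}

```text
t: 38.1
tcp_pos: [0.5006, 0.1125, 0.1426]
tool_rot: [0.986, 0.168, 0.012, 0.017]
force: [0.4, 0.7, 1.5]
finger_gap: 0.464
```

```bash
sed -i 's/^INJ=.*/INJ=np.array([.4918,.0462]);YAW=np.radians(19.1);INJ=INJ+np.array([np.cos(YAW)*.0015+np.sin(YAW)*.0012,np.sin(YAW)*.0015-np.cos(YAW)*.0012])/' h.py
python3 - <<'E'
from h import *
s=snap('wrist','w28.png');levers(s)
st=manip.sense();print(loc(st['tcp_pos'][:2]),st['force'],st['finger_gap'])
p=inj(.030,.116);to(p[0],p[1],.143,-71)
E
```

```text
lev [249. 252.] 4360 [43.9 76.5] [22. 54.] [ 54. 120.] z [120.8 150.8 175.4]
lev [226. 299.] 2091 [21.6 86. ] [-32.  80.] [40. 96.] z [123.8 163.7 181.7]
lev [332. 284.] 1379 [34.3 38.9] [17. 30.] [40. 43.] z [148.5 167.6 181.4]
[0.02916478 0.06100862] [-0.08557268  0.23204464  0.20338621] 0.4704798429402266
d [ 0.11 -5.5  -0.16] turn -1.3 (phi -71 q6 90) now [0.5012 0.1128 0.1435] phi -70.6
```

View pics/w28.png

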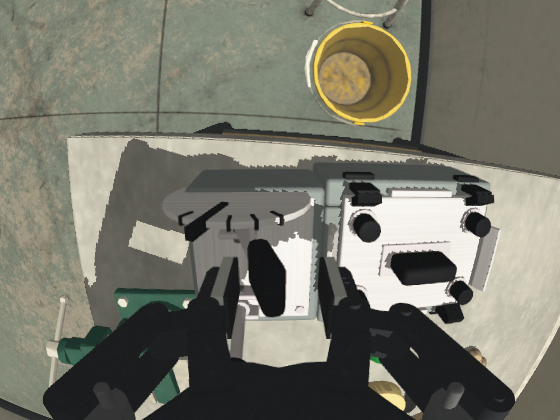

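Request:
{"method": "drive_tool", "body": {
  "deltas": [0, -1, 0, 0, 0, -2, 0, 0, 0, -2.6, 0, 0, 0, -3.2, 0, 0, 0, -3.8, 0, 0, 0, -4.4, 0, 0, 0, -5, 0, 0, 0, -5.4, 0, 0, 0, -5.6, 0, 0, 0, -5.6, 0, 0]
}}

```text
t: 39.15
tcp_pos: [0.4823, 0.1659, 0.1412]
tool_rot: [0.985, 0.169, 0.012, 0.017]
force: [0.9, -1.1, 0.2]
finger_gap: 0.471
```

```bash

python3 - <<'E'
from h import *
s=snap('wrist','w29.png');levers(s)
st=manip.sense();print(loc(st['tcp_pos'][:2]),st['force'],st['finger_gap'])
f=cv2.imread('pics/w29.png');cv2.imwrite('pics/w29c.png',cv2.resize(f[150:330,180:380],None,fx=3,fy=3,interpolation=cv2.INTER_CUBIC))
E
```

```text
lev [320. 267.] 5753 [38.4 98.7] [-32.  54.] [ 54. 121.] z [121.2 160.  181.4]
lev [224. 289.] 1777 [ 33.7 142.4] [ 16. 138.] [ 40. 153.] z [146.  167.4 181.1]
[0.02850585 0.11738745] [ 0.63710828 -0.40472696 -0.09219041] 0.46845095583231544
```

View pics/w29c.png

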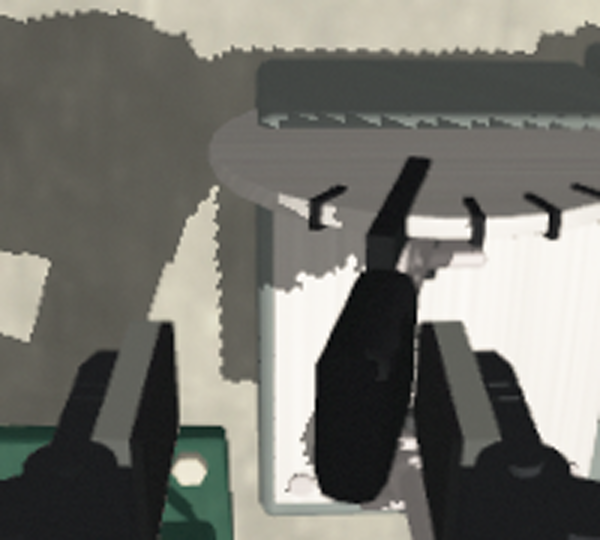

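Request:
{"method": "drive_tool", "body": {
  "deltas": [0, 0.5, 0, 0, 0, 0.8, 0, 0, 0, 0.8, -3, 0, 0, 0.8, -7, 0, 0, 2, -10, 0, 0, 5, -11, 0, 0, 5, -11, 0]
}}

```text
t: 39.9
tcp_pos: [0.498, 0.1196, 0.2553]
tool_rot: [0.986, 0.167, 0.015, 0.018]
force: [-0.0, -0.1, -0.2]
finger_gap: 0.465
```

```bash

python3 - <<'E'
from h import *
s=snap('wrist','w30.png')
for nm,ss,f in(('wrist',s,wpts),('top',snap('top','t30.png'),pts),('scene',snap('scene','s30.png'),pts)):
    print(nm);P=f(ss);L=loc(P)
    m=(ss['depth']>0)&(P[...,2]>.142)&(P[...,2]<.182)&(L[...,1]>.05)&(L[...,1]<.15)&(L[...,0]>.018)&(L[...,0]<.052)&(ss['frame'].max(-1)<70)
    n,l,st,c=cv2.connectedComponentsWithStats(m.astype(np.uint8)); 
    if n<2: continue
    i=1+st[1:,4].argmax(); q=l==i; A=L[q]*1000; z=P[q][:,2]*1000
    print(len(z),A.mean(0),A.min(0),A.max(0),np.percentile(z,[2,98]))
    top=z>np.percentile(z,90)-3; print('top part y',A[top].mean(0),z[top].mean())
f=cv2.imread('pics/w30.png');cv2.imwrite('pics/w30c.png',cv2.resize(f[130:310,200:400],None,fx=3,fy=3,interpolation=cv2.INTER_CUBIC))
E
```

```text
wrist
906 [ 37.34085942 106.64221164] [21.22659125 98.5912868 ] [ 51.96725857 115.84121173] [144.50709898 174.93488331]
top part y [ 35.43357836 110.52730595] 173.37648040584884
top
147 [ 31.13279732 104.73759866] [19.89350268 97.58773575] [ 51.67139261 114.99069477] [142.74123184 173.91506842]
top part y [ 29.59588863 109.87662685] 171.34325473642033
scene
```

View pics/w30c.png

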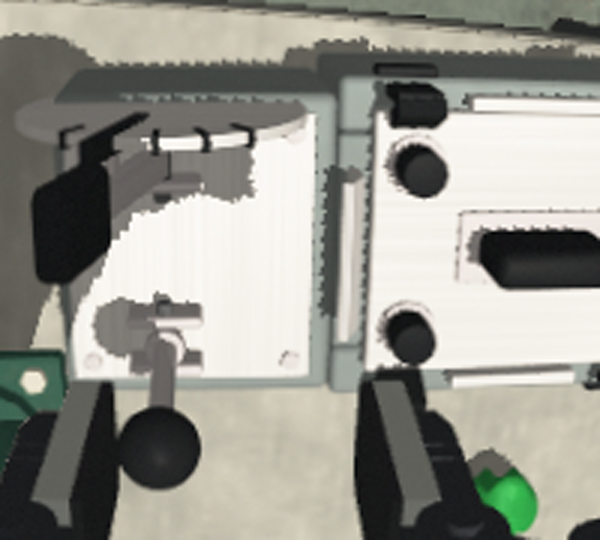

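```bash

python3 - <<'E'
from h import *
for k in range(2):
    ss=snap('wrist');P=wpts(ss);L=loc(P)
    m=(ss['depth']>0)&(P[...,2]>.140)&(P[...,2]<.182)&(L[...,1]>.08)&(L[...,1]<.13)&(L[...,0]>.018)&(L[...,0]<.052)&(ss['frame'].max(-1)<70)
    m=cv2.erode(m.astype(np.uint8),np.ones((3,3)))>0
    A=np.c_[L[m],P[m][:,2]]*1000
    # robust plane fit y = a + b z + c x on lower points (right face)
    sel=A[:,2]<168
    for it in range(8):
        X=np.c_[np.ones(sel.sum()),A[sel,2],A[sel,0]];co=np.linalg.lstsq(X,A[sel,1],rcond=None)[0]
        r=A[:,1]-np.c_[np.ones(len(A)),A[:,2],A[:,0]]@co; sel=(abs(r)<1.5)&(A[:,2]<170)
    th=np.arctan(co[1]); y148=co[0]+co[1]*150+co[2]*34
    # from offset: right face distance 5.5 from axis plane through pivot
    print(len(A),sel.sum(),'slope',th,'y at z150',y148,'theta by offset',[t for t in [np.arctan2(y148-85,65)+np.arcsin(5.5/np.hypot(65,y148-85))]],co[2])
q=levers(snap('top'),pts)
E
```

```text
748 284 slope 0.2910363326824956 y at z150 99.6150804240752 theta by offset [np.float64(0.30381753381697835)] 0.03866506770351812
731 298 slope 0.28686094197829853 y at z150 99.6471800455034 theta by offset [np.float64(0.3042787954588747)] 0.03820523896451679
lev [157. 202.] 249 [36.5 97. ] [20. 55.] [ 52. 115.] z [121.5 147.8 172.9]
lev [171. 234.] 136 [-33.6  84.8] [-44.  74.] [-22.  97.] z [157.6 166.8 170.9]
```

```bash

python3 - <<'E'
from h import *
st=manip.sense();print(loc(st['tcp_pos'][:2]))
p=inj(-.032,.045);to(p[0],p[1],.138,-71)
E
```

```text
[0.02591193 0.07228577]
d [-5.99  2.28 11.38] turn -0.5 (phi -71 q6 81) now [0.4944 0.1223 0.2519] phi -70.6
```

Request:
{"method": "drive_tool", "body": {
  "deltas": [-2, 1.5, 0, 0, -4, 3, 0, 0, -6, 3.2, 0, 0, -6, 3.2, 2, 0, -6, 3, 5, 0, -6, 2.8, 8, 0, -6, 2.6, 10.5, 0, -6, 2.4, 11.2, 0, -6, 2.4, 11.2, 0],
  "hand": 0
}}

```text
t: 41.1
tcp_pos: [0.4478, 0.0771, 0.1388]
tool_rot: [0.985, 0.169, 0.009, 0.016]
force: [0.3, 0.5, 1.8]
finger_gap: 0.003
```

```bash

python3 - <<'E'
from h import *
st=manip.sense();print(loc(st['tcp_pos'][:2]),st['force'],st['finger_gap'])
snap('wrist','w31.png')
p=inj(-.032,.103);to(p[0],p[1],.138,-71)
E
```

```text
[-0.03302002  0.04476786] [0.26339714 0.49540227 1.80005776] 0.0028352106207297583
d [ 0.05 -5.87 -0.03] turn -1.3 (phi -71 q6 88) now [0.4487 0.0769 0.1398] phi -70.5
```

View pics/w31.png

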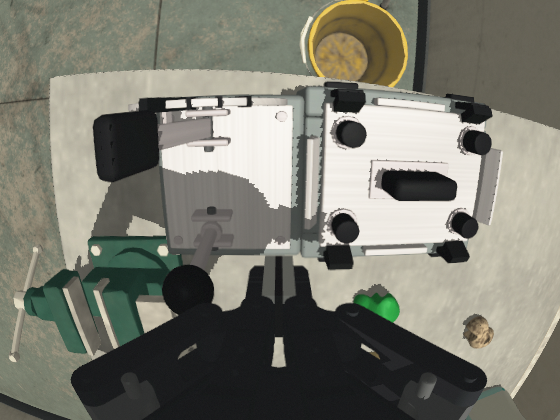

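Request:
{"method": "drive_tool", "body": {
  "deltas": [0.05, -0.8, 0, 0, 0.05, -1.6, 0, 0, 0.05, -2.4, 0, 0, 0.05, -3.2, 0, 0, 0.05, -3.8, 0, 0, 0.05, -4.4, 0, 0, 0.05, -4.8, 0, 0, 0.05, -5.1, 0, 0]
}}

```text
t: 41.95
tcp_pos: [0.4323, 0.125, 0.1377]
tool_rot: [0.985, 0.169, 0.01, 0.017]
force: [3.4, -3.9, -3.6]
finger_gap: -0.002
```

```bash

python3 - <<'E'
from h import *
st=manip.sense();print(loc(st['tcp_pos'][:2]),st['force'])
s=snap('wrist','w32.png');levers(s);print()
levers(snap('top'),pts)
E
```

```text
[-0.03194122  0.09516558] [ 3.39704661 -3.89964691 -3.59961051]
lev [262. 131.] 4953 [ 39.5 101.8] [22. 53.] [ 53. 121.] z [121.7 164.9 174.9]
lev [255. 283.] 5137 [-25.4 106.8] [-43.  83.] [-19. 133.] z [126.3 161.1 181.2]
```

View pics/w32.png

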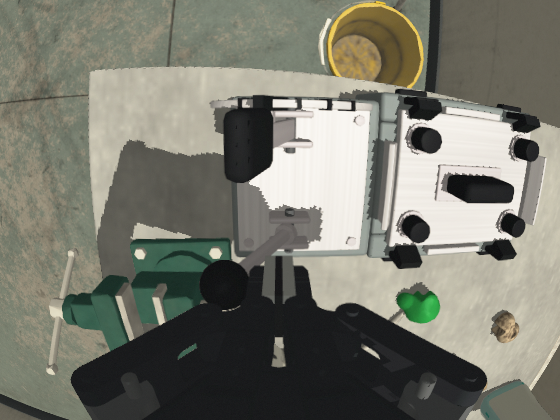

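Request:
{"method": "drive_tool", "body": {
  "deltas": [0, -0.2, 0, 0, 0, -0.4, 0, 0, 0, -0.6, 0, 0, 0, -0.8, 0, 0, 0, -0.8, 0, 0]
}}

```text
t: 42.55
tcp_pos: [0.4296, 0.1319, 0.1372]
tool_rot: [0.985, 0.17, 0.01, 0.017]
force: [2.4, -6.4, -3.7]
finger_gap: -0.003
```

```bash

python3 - <<'E'
from h import *
st=manip.sense();f=st['force'];print(loc(st['tcp_pos'][:2]),.945*f[0]+.327*f[1],-.327*f[0]+.945*f[1],st['t'])
E
```

```text
[-0.03222213  0.10251436] 0.16740330748050614 -6.814839310338135 42.55
```

Request:
{"method": "drive_tool", "body": {
  "deltas": [0, -0.2, 0, 0, 0, -0.4, 0, 0, 0, -0.4, 0, 0]
}}

```text
t: 42.85
tcp_pos: [0.4292, 0.1333, 0.1369]
tool_rot: [0.985, 0.171, 0.01, 0.02]
force: [3.8, -13.3, -4.0]
finger_gap: -0.003
```

```bash

python3 - <<'E'
from h import *
st=manip.sense();f=st['force'];print(loc(st['tcp_pos'][:2]),.945*f[0]+.327*f[1],-.327*f[0]+.945*f[1],st['t'])
s=snap('wrist','w33.png');levers(s)
E
```

```text
[-0.03214414  0.10395959] -0.7909031051102247 -13.822427648237804 42.85
lev [284. 131.] 4528 [ 39.7 102.6] [22. 53.] [ 53. 120.] z [121.7 169.3 175. ]
lev [258. 282.] 5008 [-25.4 114.8] [-43.  92.] [-19. 141.] z [126.2 157.4 181. ]
lev [231. 312.] 83 [-26.  124.3] [-27. 121.] [-25. 128.] z [177.1 180.3 182. ]
```

View pics/w33.png

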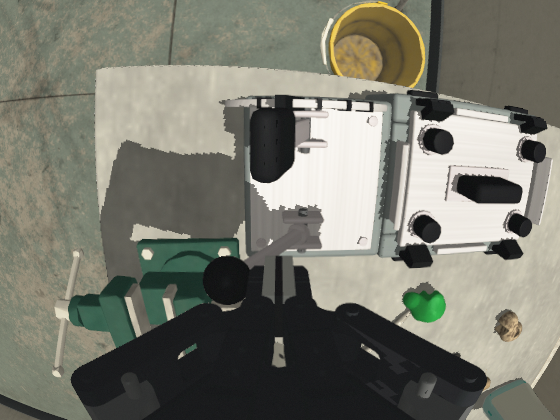

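Request:
{"method": "drive_tool", "body": {
  "deltas": [0, -0.1, 0, 0, 0, -0.1, 0, 0, 0, -0.1, 0, 0, 0, -0.1, 0, 0, 0, -0.1, 0, 0, 0, -0.1, 0, 0, 0, -0.1, 0, 0, 0, -0.1, 0, 0, 0, -0.1, 0, 0, 0, -0.1, 0, 0, 0, -0.1, 0, 0, 0, -0.1, 0, 0]
}}

```text
t: 44.1
tcp_pos: [0.4293, 0.1329, 0.1368]
tool_rot: [0.985, 0.171, 0.01, 0.02]
force: [2.7, -7.7, -2.2]
finger_gap: -0.003
```

Request:
{"method": "drive_tool", "body": {
  "deltas": [0, 0, 0, 0, 0, 0, 0, 0, 0, 0, 0, 0, 0, 0, 0, 0, 0, 0, 0, 0, 0, 0, 0, 0, 0, 0, 0, 0, 0, 0, 0, 0, 0, 0, 0, 0, 0, 0, 0, 0, 0, 0, 0, 0, 0, 0, 0, 0]
}}

```text
t: 45.3
tcp_pos: [0.4295, 0.1323, 0.137]
tool_rot: [0.985, 0.171, 0.01, 0.021]
force: [2.2, -4.2, -0.1]
finger_gap: 0.005
```

Request:
{"method": "drive_tool", "body": {
  "deltas": [0, 1.5, 0, 0, 0, 3, 0, 0, 0, 4.5, 0, 0, 0, 6, 0, 0, 0, 6.5, 0, 0, 0, 6.5, 0, 0, 0, 6.5, -4, 0, 0, 6.5, -8, 0, 0, 6.5, -11, 0, 0, 6.5, -11, 0]
}}

```text
t: 46.3
tcp_pos: [0.4504, 0.0763, 0.2535]
tool_rot: [0.985, 0.171, 0.014, 0.021]
force: [-0.2, -0.2, 0.5]
finger_gap: 0.003
```

```bash

python3 - <<'E'
from h import *
st=manip.sense();print(loc(st['tcp_pos'][:2]),st['force'],st['t'])
s=snap('wrist','w34.png');levers(s);black(s);print(manip.sense()['t'])
snap('top','t34.png')
E
```

```text
[-0.03076111  0.04321817] [-0.1677874  -0.18384688  0.47350355] 46.3
lev [198. 121.] 1672 [39.1 99.8] [21. 54.] [ 53. 120.] z [121.7 155.8 174.8]
lev [216. 212.] 783 [-29.   86.3] [-43.  76.] [-19.  99.] z [126.1 168.8 173. ]
blk [315. 104.] 210 [52.   3.3] z [ 98.5 101. ]
blk [405. 110.] 199 [ 51.8 -87.7] z [ 97.7 100.7]
blk [316. 126.] 218 [31.9  2.5] z [101.5 102.8]
blk [407. 130.] 216 [ 31.9 -88.6] z [101.4 102.9]
blk [363. 159.] 745 [  3.3 -41.3] z [112.9 114.5]
blk [314. 188.] 216 [-27.    2.2] z [101.5 102.7]
blk [401. 188.] 203 [-27.1 -88.5] z [101.4 102.7]
blk [311. 209.] 195 [-49.9   3.3] z [ 97.8 100.5]
blk [396. 209.] 200 [-50.4 -87.3] z [ 97.2 101.1]
46.35
```

View pics/w34.png

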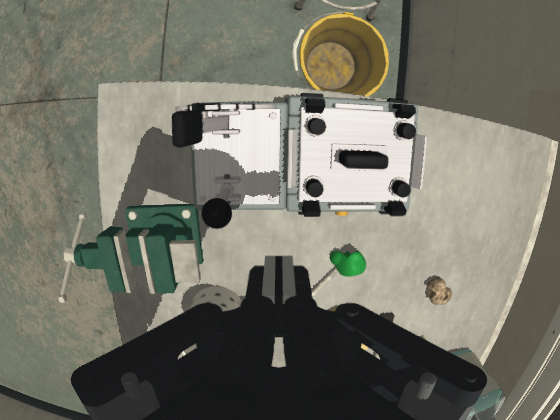

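Request:
{"method": "drive_tool", "body": {
  "deltas": [-0.1, -0.1, 4, 0, -0.1, -0.1, 8, 0, -0.1, -0.1, 11, 0, -0.1, -0.1, 11.6, 0, -0.1, -1, 11.6, 0, -0.1, -2, 11.6, 0, -0.1, -3, 11.6, 0, -0.1, -4, 11.6, 0, -0.1, -5, 11.6, 0, -0.1, -5.6, 11.6, 0, -0.1, -5.9, 11.6, 0, -0.1, -6.2, 11.6, 0]
}}

```text
t: 47.6
tcp_pos: [0.4297, 0.1295, 0.1314]
tool_rot: [0.985, 0.172, 0.011, 0.021]
force: [3.9, -6.1, -4.8]
finger_gap: -0.0
```

```bash

python3 - <<'E'
from h import *
st=manip.sense();f=st['force'];print(loc(st['tcp_pos'][:2]),.945*f[0]+.327*f[1],-.327*f[0]+.945*f[1],st['t'])
E
```

```text
[-0.03292748  0.10027096] 1.6835592984879144 -6.989048054113855 47.6
```

Keep pushing well onto the stop and hold there.

Request:
{"method": "drive_tool", "body": {
  "deltas": [0, -0.3, 0, 0, 0, -0.5, 0, 0, 0, -0.7, 0, 0, 0, -0.8, 0, 0, 0, -0.8, 0, 0]
}}

```text
t: 48.1
tcp_pos: [0.4289, 0.1328, 0.131]
tool_rot: [0.984, 0.175, 0.011, 0.026]
force: [4.9, -24.8, -5.4]
finger_gap: 0.003
```

Request:
{"method": "drive_tool", "body": {
  "deltas": [0, -0.3, 0, 0, 0, -0.3, 0, 0, 0, -0.3, 0, 0, 0, -0.3, 0, 0, 0, -0.3, 0, 0, 0, -0.3, 0, 0, 0, -0.3, 0, 0, 0, -0.3, 0, 0, 0, -0.3, 0, 0, 0, -0.3, 0, 0, 0, -0.3, 0, 0, 0, -0.3, 0, 0]
}}

```text
t: 49.3
tcp_pos: [0.4291, 0.1324, 0.1311]
tool_rot: [0.984, 0.176, 0.011, 0.029]
force: [3.2, -18.4, -2.3]
finger_gap: -0.004
```

Request:
{"method": "drive_tool", "body": {
  "deltas": [0, -0.3, 0, 0, 0, -0.3, 0, 0, 0, -0.3, 0, 0, 0, -0.3, 0, 0, 0, -0.3, 0, 0, 0, -0.3, 0, 0, 0, -0.3, 0, 0, 0, -0.3, 0, 0, 0, -0.3, 0, 0, 0, -0.3, 0, 0, 0, -0.3, 0, 0, 0, -0.3, 0, 0]
}}

```text
t: 50.5
tcp_pos: [0.4291, 0.1323, 0.1312]
tool_rot: [0.983, 0.178, 0.011, 0.032]
force: [3.8, -17.5, -1.8]
finger_gap: 0.0
```

```bash

python3 - <<'E'
from h import *
st=manip.sense();f=st['force'];print(loc(st['tcp_pos'][:2]),.945*f[0]+.327*f[1],-.327*f[0]+.945*f[1],st['t'])
s=snap('wrist','w35.png');levers(s)
E
```

```text
[-0.03253451  0.10306443] -2.165443771542238 -17.731735787630463 50.5
lev [286. 132.] 4737 [ 39.7 103.1] [22. 53.] [ 53. 121.] z [122.1 171.  175.1]
lev [258. 292.] 6771 [-25.2 114.3] [-45.  85.] [-19. 142.] z [129.7 158.8 181.5]
lev [347. 306.] 90 [-20.6  81.7] [-22.  76.] [-19.  87.] z [178.4 180.4 182. ]
```

Held against the stop for 2.4 s. Now release and withdraw.

Request:
{"method": "drive_tool", "body": {
  "deltas": [0, 1.5, 0, 0, 0, 3, 0, 0, 0, 4.5, 0, 0, 0, 6, 0, 0, 0, 6.5, 0, 0, 0, 6.5, 0, 0, 0, 6.5, -4, 0, 0, 6.5, -8, 0, 0, 6.5, -12, 0, -3, 9, -12, 0, -5, 12, -12, 0, -5, 12, -12, 0]
}}

```text
t: 51.75
tcp_pos: [0.419, 0.0082, 0.2587]
tool_rot: [0.984, 0.176, 0.011, 0.032]
force: [-0.1, 0.2, -0.3]
finger_gap: -0.0
```

Request:
{"method": "drive_tool", "body": {
  "deltas": [0, 4, 0, 0, -1, 8, 0, 0, -2, 12, 0, 0, -3, 16, 0, 0, -4, 20, 0, 0, -4, 20, 0, 0, -4, 20, 0, 0]
}}

```text
t: 52.45
tcp_pos: [0.4507, -0.1921, 0.271]
tool_rot: [0.984, 0.176, 0.011, 0.031]
force: [0.5, -0.2, -0.9]
finger_gap: 0.0
```

```bash

python3 - <<'E'
from h import *
t=snap('top','t36.png');levers(t,pts);s=snap('scene','s36.png');levers(s,pts)
for ss in (t,s):
    P=pts(ss);L=loc(P);m=(ss['depth']>0)&(abs(L[...,0])<.035)&(abs(L[...,1]+.045)<.04)&(ss['frame'].min(-1)>110)
    print('plate z',np.percentile(P[m][:,2],[5,50,95]).round(4),m.sum())
a=cv2.imread('pics/t36.png')[150:300,100:420];b=cv2.imread('pics/s36.png')[140:300,140:420]
cv2.imwrite('pics/c36.png',np.vstack([cv2.resize(a,(640,300)),cv2.resize(b,(525,300)) if 0 else cv2.resize(b,(640,300))]))
print(manip.sense()['t'],manip.sense()['tcp_pos'])
E
```

```text
lev [156. 201.] 290 [37.5 97.1] [21. 55.] [ 52. 115.] z [121.5 149.1 173.1]
lev [171. 234.] 136 [-33.5  85.4] [-44.  75.] [-22.  98.] z [159.8 166.5 172.3]
lev [174. 232.] 236 [37.7 97.4] [21. 53.] [ 53. 118.] z [120.5 145.4 175.1]
plate z [0.0789 0.0817 0.0856] 1130Traceback (most recent call last):
  File "<stdin>", line 5, in <module>
    return _quantile_unchecked(
        a, q, axis, out, overwrite_input, method, keepdims, weights)
    return _ureduce(a,
                    func=_quantile_ureduce_func,
    ...<5 lines>...
                    overwrite_input=overwrite_input,
                    method=method)
    r = func(a, **kwargs)
    result = _quantile(arr,
                       quantiles=q,
    ...<2 lines>...
                       out=out,
                       weights=wgt)
    slices_having_nans = np.isnan(arr[-1, ...])
                                  ~~~^^^^^^^^^
IndexError: index -1 is out of bounds for axis 0 with size 0
```

View pics/t36.png

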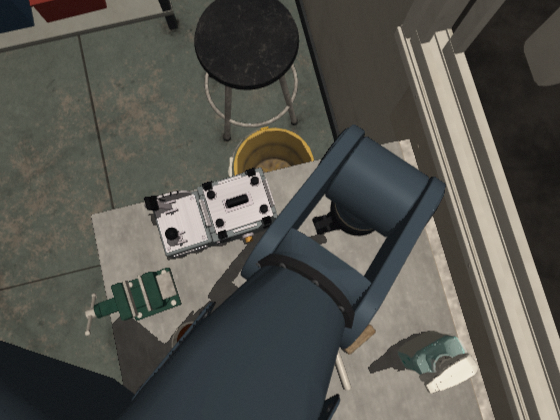

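```bash
python3 - <<'E'
import cv2
a=cv2.imread('pics/t36.png')[160:280,130:300];cv2.imwrite('pics/c37.png',cv2.resize(a,None,fx=4.4,fy=4.4,interpolation=cv2.INTER_CUBIC))
E
```

```text
(no output)
```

View pics/c37.png

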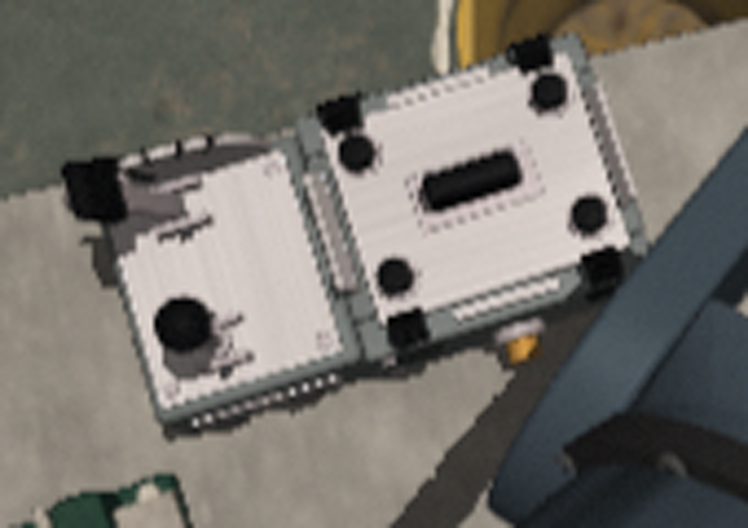

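```bash
python3 -c "
from station import manip
print(manip.sign_off(), manip.sense()['t'])"
```

```text
the job is handed in; nothing more can be done
the job is handed in; nothing more can be done
```

The job is done and handed in at about 52.5 s. The interface reports no verdict.

**What I did**
- **Wax:** I put all three offcuts present (c, b and d) into the hopper; wax_a was not there. Offcut d had been knocked aside mid-run, so I located it again before picking it up. The pebble and the green lump were not touched.
- **Cover:** I laid it in its seat and pressed it down corner by corner.
- **Pressure lever:** I moved it from about -0.3 rad to the long mark.
- **Valve lever:** I pushed it to its left stop, held it, and let it spring back.

**Last checks**
- **Cover:** all four pad tops read level at about 102.5 mm in the wrist view, which reads about 1 mm high. The fingertips stopped at 100.6 to 101.1 mm, against 101 mm for home, and all four clips lie over the plate.
- **Pressure lever:** 0.29 to 0.30 rad by two estimates taken just after setting. The final top view showed the handle in the same place.
- **Valve lever:** back upright, with the knob centred at y = 85 mm.

**What did not go smoothly**
- **Pressing forces:** the first presses on pads 1 and 2 stalled at about 34 N with the cover tilted. It went home when pad 3 was pressed. A confirming press on pad 1 reached 50 N through the fingertips.
- **Valve, pushed twice:** during the first hold the push force sagged, so the lever may have come slightly off its stop. I pushed it over again and held it firmly for 2.4 s at 17 N or more.

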